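Fetch culture dishes from the low incubator with the flat scoop

ROBOT

A 7-joint arm with a two-finger parallel gripper is mounted at the origin on a cart in front of the work surface, level with it; the furniture and walls round the work are solid. World frame = base frame: x ahead of the robot, y to its left, z up, the work surface at z = 0. Lengths are in m, angles in rad, forces in N, time in s.
With the tool pointing down it reaches from about 0.425 to 0.875 m from the base axis. Payload 8.4 kg.
Tool frame: the origin (TCP) lies at the very end of the fingers, on their centre line; the grasp point (between the pads) lies 19 mm behind it (ctrl.grip_point_offset is the distance from the TCP to the grasp point, in m); z points along the fingers, y is the line along which they close (so a half turn about z gives the same grasp; the last joint's range is limited). The gripper opens to 87 mm and grips with 3 to 60 N. Pads are 19 mm wide; open, the fingers measure 117 mm over their backs; the gripper's body (75 mm by 190 mm) begins 51 mm behind the grasp point.
Start: joints at [-1.43, 0.333, 0.04, 1.465, -0.013, 1.343, -0.059], TCP at [0.154, 0.631, 0.223] pointing down, gripper open.
Joint ranges: [-2.58, 2.58], [-0.38, 2.09], [-1.3, 1.39], [0.25, 2.4], [-1.5, 4.64], [0.08, 2.09], [-2.65, 2.65]. Speed limits (rad/s): [2.22, 2.22, 2.79, 2.79, 3.14, 3.14, 3.14].

INTERFACE

Orientations are given as a rotation vector (axis times angle).
In Python, from rig import ctrl gives the robot as it stands.
- The arm moves only by the tool apply_moves, never from a script. Its argument "moves" is one flat list of numbers, 5 for each row, row after row: the opening, from 0 (shut) to 1 (fully open), then the shift along the tool's x, y, z as a fraction of full scale, then the turn about the tool's z as a fraction of full scale. A call has 1 to 8 rows; each row shifts and turns the commanded pose from where the row before left it, along the tool's axes as they then stand; what a row does not reach is not made up. Full scale, the value 1, is 2.5 cm for a shift and 45 degrees for a turn. A row lasts 1/8 s, in which the tool goes at most 62.5 mm and 10.7 degrees, less where a joint would pass 70% of its speed; a pose out of reach is approached as far as the arm can. A call with a number of a shift or a turn outside -1 to 1 is refused whole. A call with a gripper value outside its range is refused whole. The fingers move at their own pace and stop on an object; "grip_force" is the grip in N (left out, the last holds). Time passes only in rows, so rows that do not move let the fingers close. It gives the time, the measured TCP pose, the force, the opening and the grip force at its end, in the units of the state.
- ctrl.get_obs(): the state, without advancing time (a new reading comes with each control period).
- ctrl.grab_frame(name): name is "scene" or "top"; returns a dict with "image" (400x640x3 uint8, blue, green, red), "range_z" (400x640 float32, m along the optical axis (not along the pixel's ray), 0 where there is no reading), "fx", "fy", "cx", "cy" (pixels), "rvec" (rotation vector, rad) and "tvec" (3), from world to camera coordinates, as OpenCV has them. Camera axes: x right, y down, z forward; pixel columns grow to the right and rows downward; lengths in m; the calibration is good to about 2 mm. A picture is of the moment at which its call begins.
- ctrl.close_job(): hands the job in; it is judged then, once.
Trained networks look in a picture, given as the dict that the camera call returned (one of the last four; its "shot" number tells which), for a name from the list of things; names that differ only in an ending like _2 or _b are one class to them, and where a whole thing is asked for, a point or a joint stands for the part that bears it (a point fixed in the world has none). Each returns a list of dicts, best first, with "score" (0 to 1); they miss things now and then, are a little off and sometimes report something else, mostly with a low value. They report only what shows in the picture. A call takes as long as a camera call.
- ctrl.boxes_of(thing, picture): "centre" ([x, y, z] in m, in the coordinates of the camera as it stood for that picture, good to about 4 mm: the middle of the surface that is visible of it).
- ctrl.masks_of(thing, picture): "pixels" (400x640 bool, what is visible of it).
- ctrl.spot_point(thing, picture): "centre" ([x, y, z] in m, in the coordinates of the camera as it stood for that picture, good to about 4 mm: a listed point, or the origin of a listed thing).
The state is a dict: "time_s": time; "joint_positions": joint angles; "dq": joint speeds; "joint_torque": joint torques, N m; "eef_pos": TCP position; "ee_rot": TCP orientation; "force": force on the tool from outside, world axes, zero at the start; "ft_torque": the same for the moment, N m; "finger_gap": opening from 0.0 (shut) to 1.0 (fully open); "finger_force": force on a finger pad.
Only numpy, scipy, OpenCV 4.12 (cv2) and the standard library are available. Lean on these libraries where they do the work, as an engineer would, in place of code of your own. Each camera call takes 0.05 s, during which the arm holds its last target. There are 200 camera calls.

TASK

Slide the low incubator's clear door fully open, then slide the flat scoop in under its roof to lift out every culture dish and set each one down level on the ribs of the white carrier. When all are there, put the scoop back, standing flat in its shallow green tray, and slide the door fully shut. Never reach under the roof to a dish with the gripper itself, and leave the other things on the bench alone.

Things in the scene. Friction and masses are not known exactly. Their poses are not given: they have to be found in the camera images.
- incubator: Low white dish incubator, fixed, 96 deep x 450 wide x 78 mm high. Origin: centre of its underside; +x into it from its open front, +y to its left as seen from the robot, z up. Left half (y = 0 to +219 mm): a niche with three bays, open in front, inner back wall at x = +42; right half: closed control box. Floor 4 mm thick, sill out to x = -66. Booklet (9 mm), timer (16 mm) and marker fixed on the roof. Over its back hangs the rack's shelf: world x > 0.61 m, z > 0.3 m.
- lip (a point): Middle of the lower front edge of the niche's roof: x = -50, y = +112, z = 68 mm in the incubator's frame, axes as the incubator's. The roof is 10 mm thick (top at z = 78). The door's head track juts out 12 mm in front of the lip (to x = -62), z = 73 to 78.
- bay0 (a point): Centre of bay 0 of the incubator, at rib-top height: x = -8, y = +41, z = 20 mm in the incubator's frame; axes as the incubator's. Two fixed ribs along x (x = -46 to +42), 5 mm thick, tops at z = 20, leave a channel 38 mm wide between them (z = 4 to 20). A dish, if there is one here, stands across both ribs within 6 mm of this point.
- bay1 (a point): Centre of bay 1 of the incubator, at rib-top height: x = -8, y = +113, z = 20 mm in the incubator's frame; axes as the incubator's. Two fixed ribs along x (x = -46 to +42), 5 mm thick, tops at z = 20, leave a channel 38 mm wide between them (z = 4 to 20). A dish, if there is one here, stands across both ribs within 6 mm of this point.
- bay2 (a point): Centre of bay 2 of the incubator, at rib-top height: x = -8, y = +185, z = 20 mm in the incubator's frame; axes as the incubator's. Two fixed ribs along x (x = -46 to +42), 5 mm thick, tops at z = 20, leave a channel 38 mm wide between them (z = 4 to 20). A dish, if there is one here, stands across both ribs within 6 mm of this point.
- incubator_door (a joint): Sliding clear door in front of the niche (58 mm in front of the incubator's origin, 9 to 71 mm above the bench). Metres: 0 = fully shut, grows as the door slides to the incubator's -y (right), 0.218 = fully open, in front of the control box. About 1.2 N of friction; it stays where it is left. It may start up to 30 mm ajar.
- door_handle (a point): Middle of the grip part of the door's upright blue handle, 103 mm above the bench. The blue block is 20 (incubator x) x 24 (incubator y) x 32 mm high, top 113 mm above the bench; pinch it from above across its 24 mm. It moves with the door, and stands in front of the control box when that is open; axes as the incubator's.
- carrier: White dish carrier, fixed on the bench, 98 x 222 x 20 mm, open above. Origin: centre of its underside; +x along its ribs, away from the robot, +y to its left, z up. Base 4 mm thick; low walls along x at y = +-109, 18 mm high; open at both ends of the ribs. Three slots with ribs spaced as in the incubator's bays.
- slot0 (a point): Centre of slot 0 of the carrier at rib-top height: x = 0, y = -72, z = 20 mm in the carrier's frame; axes as the carrier's. Two ribs along x (x = -46 to +46), 5 mm thick, tops at z = 20, with a channel 38 mm wide (z = 4 to 20) between them.
- slot1 (a point): Centre of slot 1 of the carrier at rib-top height: x = 0, y = 0, z = 20 mm in the carrier's frame; axes as the carrier's. Two ribs along x (x = -46 to +46), 5 mm thick, tops at z = 20, with a channel 38 mm wide (z = 4 to 20) between them.
- slot2 (a point): Centre of slot 2 of the carrier at rib-top height: x = 0, y = 72, z = 20 mm in the carrier's frame; axes as the carrier's. Two ribs along x (x = -46 to +46), 5 mm thick, tops at z = 20, with a channel 38 mm wide (z = 4 to 20) between them.
- scoop: Loose flat steel scoop with an upright orange handle, 0.2 kg, heaviest in its foot. Origin: on its underside straight below the handle; +x along the blade to its tip, z up; it stands upright by itself. Blade 28 mm wide, 3 mm thick, tip at x = +116. Foot plate under the handle 60 mm wide, 3 mm thick, x = -38 to +14. Stem 14 x 16 mm up to z = 48, then the orange grip up to z = 102.
- scoop_blade (a point): Where a dish rides on the scoop: middle of the blade's upper face, x = +75, z = 3 mm in the scoop's frame, axes as the scoop's. Cross ridges on the blade 38 mm before and behind it (4 mm long, tops 6 mm above the scoop's underside). With its underside 9 mm above the bench the blade passes through a channel under a dish with 5 mm to spare all round.
- scoop_grip (a point): Where to grip the scoop: 80 mm above its underside, in the orange grip, which is 20 (scoop x) x 24 (scoop y) x 54 mm; pinch it from above across its 24 mm. Axes as the scoop's.
- tray: Shallow green tray where the scoop is kept, fixed on the bench, outside 180 x 86 x 15 mm, floor 4 mm thick, walls 4 mm (inside 172 x 78 mm). Origin: centre of its underside; +x along its length. The scoop (154 x 60 mm) starts standing flat in it, pointing along +x, its handle 39 mm behind the middle; it fits with 9 mm to spare all round, either way round.
- dish0: Closed round culture dish, beige, clear lid; 61 mm across the lid (base 56 mm), 16 mm high, about 30 g; may be absent. Origin: centre of its underside, z up. Starts standing on the two ribs of a bay, underside 20 mm above the bench.
- dish1: Closed round culture dish, beige, clear lid; 61 mm across the lid (base 56 mm), 16 mm high, about 30 g; may be absent. Origin: centre of its underside, z up. Starts standing on the two ribs of a bay, underside 20 mm above the bench.
- dish2: Closed round culture dish, beige, clear lid; 61 mm across the lid (base 56 mm), 16 mm high, about 30 g; may be absent. Origin: centre of its underside, z up. Starts standing on the two ribs of a bay, underside 20 mm above the bench.
- tip_box: Bystander: box of yellow pipette tips, 82 x 122 x 54 mm; origin under its centre.
- tape_roll: Bystander: roll of beige tape, 96 mm across, 25 mm high; origin under its centre.
- flask: Bystander: red culture flask lying flat, 98 x 52 x 23 mm; origin under its centre.

How it is judged:
By the outcome, as a careful person would: the job done as asked, in the order asked, and still so for the second after the job is handed in, with the robot touching nothing.
Of dish0, dish1, dish2 only 2 to 3 are there at a start; the rules pass over those that are not, and their reading is None.
At some moment in a run one of scoop may be knocked a few centimetres aside while the robot is not near it.
Once in a run the grip may slacken for a moment while it holds something.
It also fails if it takes over 210 s, if anything falls off the work surface, if the arm or the gripper's body presses on something with over 40 N, if the wrist force passes 120 N, or if a joint passes its speed limit or range.

## Working session

There is one attempt and no reset: what is moved stays moved. The work goes in short steps, Python scripts to look and compute and a tool call to move; the robot and the scene stay as the last step left them, time stands still between calls to the robot, and variables do not carry over. Pictures are saved under pics/ and viewed, at most 14 in all, crops included, and the job is handed in when it is done.

Besides the shell and the picture viewer there is one more tool, called after ">>>" by a JSON object that holds its "fn" and its "kwargs", one argument or row to a line. apply_moves: Moves the arm, as the interface text tells. Its arguments: {"type":"object","properties":{"moves":{"type":"array","items":{"type":"number"}},"grip_force":{"type":"number"}},"required":["moves"]}

```bash
ls; mkdir -p pics; cat > h.py <<'E'
import numpy as np, cv2
from rig import ctrl
def w(p,f):
    R=cv2.Rodrigues(np.array(f["rvec"],float))[0]
    return R.T@(np.array(p,float)-np.array(f["tvec"],float).ravel())
def pt(n,f,k=1):
    r=ctrl.spot_point(n,f)
    return [(np.round(w(d["centre"],f),4).tolist(),round(d["score"],2)) for d in r[:k]]
def px(p,f):
    return cv2.projectPoints(np.array([p],float),np.array(f["rvec"],float),np.array(f["tvec"],float),np.array([[f["fx"],0,f["cx"]],[0,f["fy"],f["cy"]],[0,0,1]]),None)[0].ravel()
def cloud(f,mask):
    z=f["range_z"]; v,u=np.nonzero(mask&(z>0)); d=z[v,u]
    c=np.stack([(u-f["cx"])/f["fx"]*d,(v-f["cy"])/f["fy"]*d,d],1)
    R=cv2.Rodrigues(np.array(f["rvec"],float))[0]
    return (c-np.array(f["tvec"]).ravel())@R
E
python3 - <<'E'
from h import *
names="incubator lip bay0 bay1 bay2 incubator_door door_handle carrier slot0 slot1 slot2 scoop scoop_blade scoop_grip tray dish0 dish1 dish2 tip_box tape_roll flask".split()
F={n:ctrl.grab_frame(n) for n in("scene","top")}
for n in F: cv2.imwrite(f"pics/{n}0.png",F[n]["image"])
for t in names: print(t,[pt(t,F[n],3 if 'dish' in t else 1) for n in F])
o=ctrl.get_obs();print(o["time_s"],o["eef_pos"],o["ee_rot"],o["finger_gap"])
E
```

```text
pics
incubator [[([0.5685, 0.1363, -0.0037], 0.76)], [([0.5729, 0.1345, 0.0009], 0.63)]]
lip [[([0.5265, 0.2508, 0.0633], 0.63)], [([0.532, 0.2542, 0.0658], 0.71)]]
bay0 [[([0.5654, 0.1811, 0.0188], 0.96)], [([0.5812, 0.3191, 0.0205], 0.91)]]
bay1 [[([0.5654, 0.1811, 0.0188], 0.96)], [([0.5812, 0.3191, 0.0205], 0.91)]]
bay2 [[([0.5654, 0.1811, 0.0188], 0.96)], [([0.5812, 0.3191, 0.0205], 0.91)]]Traceback (most recent call last):
  File "<stdin>", line 5, in <module>
  File "h.py", line 7, in pt
    r=ctrl.spot_point(n,f)
ValueError: it knows: bay, carrier, dish, door_handle, flask, incubator, lip, scoop, scoop_blade, scoop_grip, slot, tape_roll, tip_box, tray
```

```bash
python3 - <<'E'
from h import *
F={n:ctrl.grab_frame(n) for n in("scene","top")}
for t in "bay slot dish".split():
  for n in F: print(t,n,pt(t,F[n],5))
for t in "incubator lip door_handle carrier scoop scoop_blade scoop_grip tray tip_box tape_roll flask".split(): print(t,[pt(t,F[n]) for n in F])
o=ctrl.get_obs();print(o["time_s"],o["eef_pos"],o["ee_rot"],o["finger_gap"],o["force"])
for n in F:
  f=F[n];R=cv2.Rodrigues(np.array(f["rvec"]))[0];print(n,-R.T@np.array(f["tvec"]).ravel(),f["fx"])
E
```

```text
bay scene [([0.5729, 0.2533, 0.0158], 0.74), ([0.5651, 0.1783, 0.0175], 0.67), ([0.5776, 0.3263, 0.0192], 0.62)]
bay top [([0.5718, 0.2449, 0.0172], 0.78), ([0.5612, 0.1761, 0.0152], 0.73), ([0.579, 0.318, 0.0218], 0.61)]
slot scene [([0.4726, -0.4106, 0.0168], 0.74), ([0.51, -0.3531, 0.0175], 0.49)]
slot top [([0.5408, -0.2863, 0.0168], 0.94), ([0.4782, -0.4125, 0.0223], 0.81), ([0.513, -0.3502, 0.0201], 0.64)]
dish scene [([0.5687, 0.2537, 0.0166], 0.7)]
dish top []
incubator [[([0.57, 0.1375, -0.0043], 0.81)], [([0.5741, 0.1324, 0.0019], 0.75)]]
lip [[([0.5227, 0.253, 0.0633], 0.88)], [([0.5301, 0.2515, 0.0673], 0.81)]]
door_handle [[([0.5242, 0.2516, 0.0602], 0.2)], [([0.5141, 0.2391, 0.1022], 0.43)]]
carrier [[([0.5109, -0.35, -0.004], 0.54)], []]
scoop [[([0.4253, -0.0735, 0.0026], 0.72)], [([0.4257, -0.0767, 0.0039], 0.68)]]
scoop_blade [[([0.5655, 0.1771, 0.016], 0.66)], [([0.4316, -0.0033, 0.0063], 0.58)]]
scoop_grip [[([0.4199, -0.0734, 0.0754], 0.6)], [([0.429, -0.0741, 0.084], 0.67)]]
tray [[([0.4225, -0.0281, -0.0015], 0.9)], [([0.4272, -0.0363, -0.0015], 0.7)]]
tip_box [[([0.4284, -0.6155, -0.0008], 0.83)], [([0.4307, -0.615, 0.003], 0.58)]]
tape_roll [[([0.41, 0.6087, -0.003], 0.55)], [([0.5809, 0.3194, 0.0226], 0.56)]]
flask [[([0.4375, 0.4832, -0.0041], 0.65)], [([0.4366, 0.4814, 0.0004], 0.65)]]
2.1 [0.15439671 0.63137795 0.2225701 ] [-3.75848560e-01 -3.11900296e+00 -2.38165695e-06] 1.000546972092662 [ 0.23808774  0.16399505 -0.05640929]
scene [-0.66299834  0.61478702  1.19750429] 409.23250812450846
top [0.18583502 0.00598419 1.60992462] 397.483605728685
```

View pics/scene0.png

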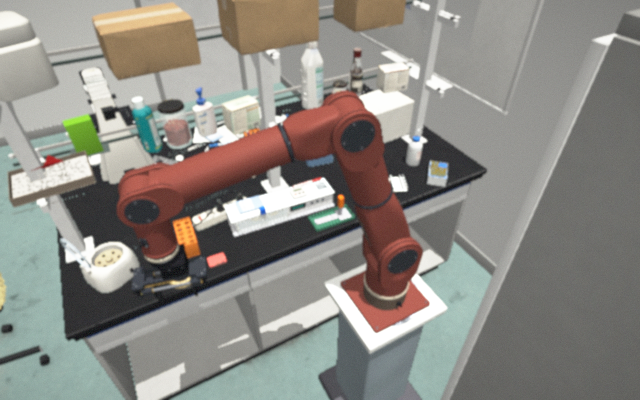

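View pics/top0.png

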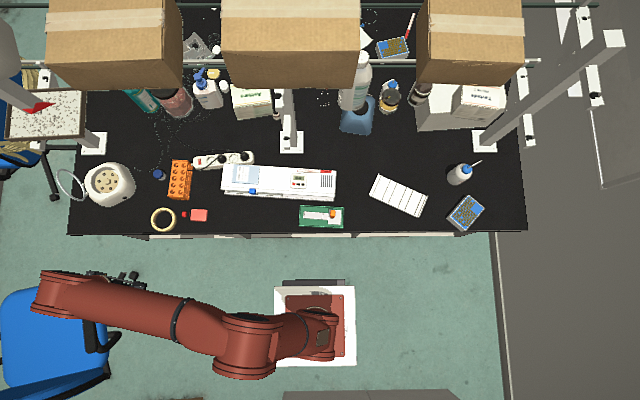

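The top view shows the incubator at about (280,182), carrier (398,195), tray with scoop (320,216, handle at 333,214). The scene view shows the blue door handle near (262,211). Next I'll take enlarged crops and fit the geometry.

```bash
python3 - <<'E'
from h import *
F={n:ctrl.grab_frame(n) for n in("scene","top")}
a=cv2.resize(F["top"]["image"][150:235,215:435],None,fx=3.6,fy=3.6,interpolation=cv2.INTER_CUBIC)
b=cv2.resize(F["scene"]["image"][165:245,190:415],None,fx=3.5,fy=3.5,interpolation=cv2.INTER_CUBIC)
c=np.zeros((a.shape[0]+b.shape[0],800,3),np.uint8);c[:a.shape[0],:a.shape[1]]=a;c[a.shape[0]:,:b.shape[1]]=b
cv2.imwrite("pics/crop1.png",c);print(c.shape)
for t in ["incubator","carrier","tray","scoop","dish","door_handle"]:
  for n in F:
    for m in ctrl.masks_of(t,F[n])[:3]:
      M=np.array(m["pixels"]); P=cloud(F[n],M)
      if len(P)<3: continue
      z=P[:,2]; h=np.histogram(z,bins=np.arange(-.01,.13,.01))[0]
      r=cv2.minAreaRect(P[:,:2].astype(np.float32)*1000)
      v,u=np.nonzero(M);print(t,n,round(m["score"],2),len(P),(u.min(),v.min(),u.max(),v.max()),h,[np.round(x,1) for x in r],np.round(np.median(P,0),3))
E
```

```text
(586, 800, 3)
incubator scene 0.9 3371 (np.int64(225), np.int64(178), np.int64(333), np.int64(236)) [ 164  299  213  165  173  188  162  217 1238  484   37   21    7    0] [array([600.2, 115.7]), array([498.1, 220.6]), np.float64(87.5)] [0.523 0.159 0.071]
incubator top 0.86 3351 (np.int64(221), np.int64(163), np.int64(335), np.int64(200)) [  19  174   73   26   22   24   24   45 1524 1070  311   20   19    0] [array([556.8, 139.1]), array([451.7, 123.6]), np.float64(85.1)] [0.555 0.138 0.079]
carrier scene 0.53 192 (np.int64(389), np.int64(177), np.int64(405), np.int64(191)) [67 81 42  0  0  0  0  0  0  0  0  0  0  0] [array([ 249.6, -224.7]), array([ 78. , 699.8]), np.float64(50.0)] [ 0.47  -0.414  0.002]
carrier top 0.59 1237 (np.int64(369), np.int64(175), np.int64(426), np.int64(216)) [129 825 183  98   2   0   0   0   0   0   0   0   0   0] [array([ 513.3, -351. ]), array([228.2, 101.8]), np.float64(65.2)] [ 0.513 -0.349  0.005]
tray scene 0.57 487 (np.int64(308), np.int64(206), np.int64(353), np.int64(231)) [133 287  67   0   0   0   0   0   0   0   0   0   0   0] [array([427.7
[... 940 characters left out ...]
np.float64(64.5)] [ 0.51  -0.351  0.005]
dish scene 0.69 201 (np.int64(389), np.int64(177), np.int64(406), np.int64(191)) [66 87 48  0  0  0  0  0  0  0  0  0  0  0] [array([ 474.6, -417.4]), array([ 69. , 105.7]), np.float64(67.6)] [ 0.47  -0.416  0.002]
door_handle scene 0.93 655 (np.int64(236), np.int64(206), np.int64(288), np.int64(232)) [  1  31 106  84 100  91  89  76  23  13  13  21   7   0] [array([522.4, 240.4]), array([ 52.5, 223.1]), np.float64(3.7)] [0.514 0.24  0.041]
door_handle top 0.72 171 (np.int64(230), np.int64(188), np.int64(281), np.int64(196)) [ 0 16 22 15 17 16 15 10 12  9  7 15 17  0] [array([514.7, 231.2]), array([207.7,  23.5]), np.float64(89.2)] [0.515 0.211 0.049]
```

View pics/crop1.png

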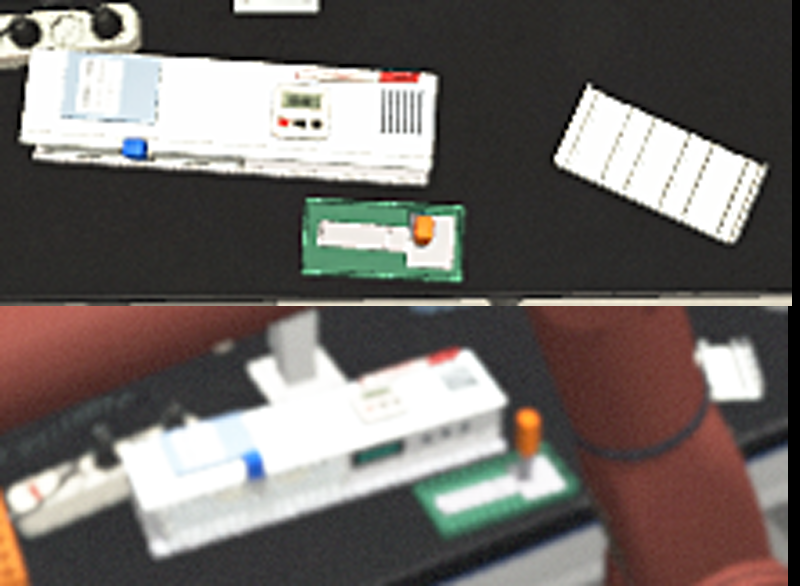

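Crop: the blue handle is at crop (134,148), the scoop points left (+y) in the tray with its handle at (424,230), and the carrier is tilted. I'll fit the poses by projecting model outlines onto the images.

```bash
cat > fit.py <<'E'
from h import *
from scipy.optimize import differential_evolution as DE
from scipy.ndimage import map_coordinates
# edges: list of (p,q,inward) in object frame (m)
def rect(x0,x1,y0,y1,z,sides="fblr"):
    e={"f":((x0,y0),(x0,y1),(1,0)),"b":((x1,y0),(x1,y1),(-1,0)),"l":((x0,y1),(x1,y1),(0,-1)),"r":((x0,y0),(x1,y0),(0,1))}
    return [((*a,z),(*b,z),(*n,0)) for a,b,n in (e[s] for s in sides)]
MOD={"incubator":rect(-.062,.048,-.225,.225,.078,"blr"),
 "carrier":rect(-.049,.049,-.111,.111,.02,"fb")+rect(-.049,.049,-.111,.111,.018,"lr"),
 "tray":rect(-.09,.09,-.043,.043,.015),
 "scoop":rect(.014,.116,-.014,.014,.003,"blr")+rect(-.038,.014,-.03,.03,.003,"flr")+[((.014,.014,.003),(.014,.03,.003),(-1,0,0)),((.014,-.03,.003),(.014,-.014,.003),(-1,0,0))]}
def samples(ed,n=40):
    A=[];N=[]
    for p,q,i in ed:
        p,q=np.array(p),np.array(q);k=max(4,int(np.linalg.norm(q-p)/.004))
        A.append(p+(q-p)*np.linspace(.04,.96,k)[:,None]);N.append(np.tile(i,(k,1)))
    return np.vstack(A),np.vstack(N).astype(float)
def fit(name,frames,x0,z0=0,span=(.02,.02,.08),ch=None,cols=(1,1,1),d=.005):
    A,N=samples(MOD[name]); ims=[]
    for f in frames:
        im=f["image"].astype(float)@np.array(cols,float)/np.sum(np.abs(cols)); ims.append(cv2.GaussianBlur(im,(3,3),.6))
    def c(v):
        cs,sn=np.cos(v[2]),np.sin(v[2]);R=np.array([[cs,-sn,0],[sn,cs,0],[0,0,1]]);s=0
        for f,im in zip(frames,ims):
            K=np.array([[f["fx"],0,f["cx"]],[0,f["fy"],f["cy"]],[0,0,1]])
            pr=lambda P:cv2.projectPoints(P@R.T+[v[0],v[1],z0],np.array(f["rvec"]),np.array(f["tvec"]),K,None)[0][:,0]
            a=pr(A+N*d);b=pr(A-N*d)
            g=lambda p:map_coordinates(im,[p[:,1],p[:,0]],order=1,mode="nearest")
            s-=np.mean(np.clip(g(a)-g(b),-20,120))
        return s
    r=DE(c,[(x-h,x+h) for x,h in zip(x0,span)],seed=1,maxiter=60,popsize=12,tol=1e-6)
    return np.round([*r.x[:2],np.degrees(r.x[2])],4).tolist(),round(r.fun,1)
E
python3 - <<'E'
from fit import *
T=ctrl.grab_frame("top");S=ctrl.grab_frame("scene")
print("inc top",fit("incubator",[T],(.572,.136,-.09)))
print("inc scene",fit("incubator",[S],(.572,.136,-.09)))
print("car",fit("carrier",[T],(.51,-.35,-.48)))
print("tray",fit("tray",[T],(.425,-.032,1.54),cols=(0,1,-.5)), fit("tray",[S],(.425,-.032,1.54),cols=(0,1,-.5)))
print("scoop",fit("scoop",[T],(.427,-.075,1.54),z0=.004,cols=(.3,0,1)),fit("scoop",[S],(.427,-.075,1.54),z0=.004,cols=(.3,0,1)))
# blue handle
for f in (T,S):
  h=cv2.cvtColor(f["image"],cv2.COLOR_BGR2HSV);m=cv2.inRange(h,(100,150,80),(130,255,255))>0
  P=cloud(f,m);P=P[(abs(P[:,0]-.515)<.04)&(P[:,1]>.0)&(P[:,1]<.4)&(P[:,2]>.085)];print(len(P),P.mean(0),np.percentile(P,[5,95],axis=0))
E
```

```text
inc top ([0.5679, 0.134, -3.5483], np.float64(-106.4))
inc scene ([0.5736, 0.1388, -4.3249], np.float64(-71.1))
car ([0.5076, -0.3479, -24.8603], np.float64(-120.0))
tray ([0.4245, -0.032, 86.6672], np.float64(-49.6)) ([0.4133, -0.026, 85.6431], np.float64(-22.6))
scoop ([0.4245, -0.0764, 84.181], np.float64(-114.2)) ([0.4171, -0.0719, 83.6518], np.float64(-72.5))
30 [0.51114702 0.23456881 0.10832598] [[0.50366269 0.22622305 0.09048401]
 [0.5184938  0.24368909 0.11620848]]
21 [0.50252774 0.24128661 0.10115228] [[0.49632548 0.23535555 0.08868827]
 [0.50901623 0.24758622 0.11066559]]
```

```bash
sed -i 's/np.clip(g(a)-g(b),-20,120)/np.clip(g(a)-g(b),-20,255)/; s/d=.005/d=.003/' fit.py
python3 - <<'E'
from fit import *
T=ctrl.grab_frame("top");S=ctrl.grab_frame("scene")
MOD["incfront"]=rect(-.062,.048,-.225,.225,.078)
for d in (.0025,.004):
  print("inc top",fit("incubator",[T],(.572,.136,-.09),d=d),fit("incfront",[T],(.572,.136,-.09),d=d))
  print("inc scene",fit("incubator",[S],(.572,.136,-.09),d=d),fit("incfront",[S],(.572,.136,-.09),d=d))
  print("car",fit("carrier",[T],(.51,-.35,-.46),d=d))
  print("tray",fit("tray",[T],(.425,-.032,1.54),cols=(0,1,-.5),d=d), fit("tray",[S],(.425,-.032,1.54),cols=(0,1,-.5),d=d))
  print("scoop",fit("scoop",[T],(.427,-.075,1.54),z0=.004,cols=(.3,0,1),d=d),fit("scoop",[S],(.427,-.075,1.54),z0=.004,cols=(.3,0,1),d=d))
E
```

```text
inc top ([0.5694, 0.1361, -4.1225], np.float64(-113.2)) ([0.5703, 0.136, -4.2811], np.float64(-75.8))
inc scene ([0.5733, 0.1387, -4.1127], np.float64(-37.2)) ([0.5653, 0.1382, -7.0345], np.float64(-24.7))
car ([0.5076, -0.3477, -25.7368], np.float64(-121.9))
tray ([0.426, -0.0315, 86.399], np.float64(-34.2)) ([0.4117, -0.0261, 85.5126], np.float64(-11.7))
scoop ([0.4251, -0.0747, 84.9843], np.float64(-88.5)) ([0.4173, -0.0715, 83.9969], np.float64(-38.7))
inc top ([0.5691, 0.1358, -4.1025], np.float64(-149.2)) ([0.5536, 0.1374, -4.1566], np.float64(-99.1))
inc scene ([0.5735, 0.1383, -4.2101], np.float64(-58.1)) ([0.5654, 0.1381, -6.9827], np.float64(-38.6))
car ([0.5073, -0.3479, -25.6304], np.float64(-168.4))
tray ([0.425, -0.032, 86.6302], np.float64(-44.7)) ([0.4128, -0.026, 85.3994], np.float64(-18.5))
scoop ([0.4251, -0.0753, 85.1202], np.float64(-119.6)) ([0.417, -0.0718, 83.8259], np.float64(-59.9))
```

```bash
cat > plan.py <<'E'
from h import *
def cur():
    o=ctrl.get_obs();R=cv2.Rodrigues(np.array(o["ee_rot"],float))[0]
    th=np.degrees(np.arctan2(-R[0,1],R[1,1]))   # angle of tool y from world +y
    return o,np.array(o["eef_pos"]),th,R
def wrap(a): return (a+180)%360-180
def go(goals,g=0,start=None,fs=1.0):
    """goals: [(x,y,z,theta_deg or None)], prints rows; turns first-come with shifts"""
    o,p,th,R=cur(); p=p.copy()
    if start is not None: p,th=np.array(start[:3],float),start[3]
    for G in goals:
        dt=0 if G[3] is None else G[3]-th
        d=np.array(G[:3])-p
        n=1
        while True:  # tool x=(-c,-s) , y=(-s,c), z down
            A=[]
            for i in range(n):
                t=np.radians(th+dt*i/n);c,s=np.cos(t),np.sin(t);q=d/n
                A.append([-c*q[0]-s*q[1],-s*q[0]+c*q[1],-q[2]])
            A=np.array(A)/.025
            if np.abs(A).max()<=fs and abs(dt)/n<=10: break
            n+=1
        print("goal",np.round(G,4) if G[3] is not None else G,"n",n)
        rows=[[g,*np.round(a,3),round(-dt/n/45,4)] for a in A]
        for k in range(0,n,8): print("[" + ", ".join(",".join("%g"%v for v in r) for r in rows[k:k+8])+"]")
        p=np.array(G[:3],float);th=th+dt
def info():
    o,p,th,R=cur();print("t",o["time_s"],"tcp",np.round(p,4),"th",round(th,2),"zaxis",np.round(R[:,2],3),"gap",round(o["finger_gap"],3),"F",np.round(o["force"],1),"j",np.round(o["joint_positions"],2))
E
python3 - <<'E'
from plan import *
info()
go([(.515,.237,.2,-4.1),(.515,.237,.087,-4.1)],g=1)
E
```

```text
t 3.0 tcp [0.1544 0.6314 0.2226] th -13.74 zaxis [ 0. -0. -1.] gap 1.004 F [-0.3 -0.8  0.8] j [-1.43  0.33  0.04  1.47 -0.01  1.34 -0.06]
goal [ 0.515  0.237  0.2   -4.1  ] n 18
[1,-0.987,-0.661,0.05,-0.0119, 1,-0.98,-0.67,0.05,-0.0119, 1,-0.974,-0.679,0.05,-0.0119, 1,-0.968,-0.688,0.05,-0.0119, 1,-0.961,-0.697,0.05,-0.0119, 1,-0.955,-0.706,0.05,-0.0119, 1,-0.948,-0.715,0.05,-0.0119, 1,-0.941,-0.724,0.05,-0.0119]
[1,-0.934,-0.733,0.05,-0.0119, 1,-0.928,-0.742,0.05,-0.0119, 1,-0.921,-0.75,0.05,-0.0119, 1,-0.914,-0.759,0.05,-0.0119, 1,-0.906,-0.767,0.05,-0.0119, 1,-0.899,-0.776,0.05,-0.0119, 1,-0.892,-0.784,0.05,-0.0119, 1,-0.884,-0.792,0.05,-0.0119]
[1,-0.877,-0.801,0.05,-0.0119, 1,-0.87,-0.809,0.05,-0.0119]
goal [ 0.515  0.237  0.087 -4.1  ] n 5
[1,0,0,0.904,-0, 1,0,0,0.904,-0, 1,0,0,0.904,-0, 1,0,0,0.904,-0, 1,0,0,0.904,-0]
```

>>> {"fn": "apply_moves", "kwargs": {
  "moves": [1,-0.98,-0.67,0.05,-0.012,1,-0.98,-0.67,0.05,-0.012,1,-0.97,-0.68,0.05,-0.012,1,-0.97,-0.69,0.05,-0.012,1,-0.96,-0.7,0.05,-0.012,1,-0.96,-0.71,0.05,-0.012,1,-0.95,-0.71,0.05,-0.012,1,-0.94,-0.72,0.05,-0.012],
  "grip_force": 15
}}

```text
time_s: 4.0
eef_pos: [0.3152, 0.4552, 0.2127]
ee_rot: [0.257, 3.131, 0.001]
force: [0.7, 0.5, 0.1]
finger_gap: 1.001
finger_force: 0.0
```

>>> {"fn": "apply_moves", "kwargs": {
  "moves": [1,-0.93,-0.73,0.05,-0.012,1,-0.93,-0.74,0.05,-0.012,1,-0.92,-0.75,0.05,-0.012,1,-0.91,-0.76,0.05,-0.012,1,-0.91,-0.77,0.05,-0.012,1,-0.9,-0.78,0.05,-0.012,1,-0.89,-0.78,0.05,-0.012,1,-0.88,-0.79,0.05,-0.012]
}}

```text
time_s: 5.0
eef_pos: [0.4754, 0.2802, 0.2027]
ee_rot: [0.139, 3.138, 0.0]
force: [-0.5, -0.1, 0.2]
finger_gap: 0.997
finger_force: 0.0
```

>>> {"fn": "apply_moves", "kwargs": {
  "moves": [1,-0.88,-0.8,0.05,-0.012,1,-0.87,-0.81,0.05,-0.012,1,0,0,0,0]
}}

```text
time_s: 5.38
eef_pos: [0.5164, 0.2347, 0.2001]
ee_rot: [0.116, 3.139, -0.001]
force: [-0.1, 0.1, 0.2]
finger_gap: 1.002
finger_force: 0.0
```

```bash
python3 - <<'E'
from plan import *
info()
go([(.515,.237,.11,-4.1)],g=1)
T=ctrl.grab_frame("top");S=ctrl.grab_frame("scene")
a=cv2.resize(T["image"][150:230,215:345],None,fx=3.5,fy=3.5,interpolation=cv2.INTER_CUBIC)
b=cv2.resize(S["image"][150:240,190:345],None,fx=3.5,fy=3.5,interpolation=cv2.INTER_CUBIC)
c=np.zeros((a.shape[0]+b.shape[0],800,3),np.uint8);c[:a.shape[0],:a.shape[1]]=a;c[a.shape[0]:,:b.shape[1]]=b
cv2.imwrite("pics/crop2.png",c)
E
```

```text
t 5.375 tcp [0.5164 0.2347 0.2001] th -4.25 zaxis [ 0.001 -0.001 -1.   ] gap 1.002 F [-0.1  0.1  0.2] j [-0.83  0.18  0.37  1.72 -0.07  1.26  1.05]
goal [ 0.515  0.237  0.11  -4.1  ] n 4
[1,0.016,0.022,0.901,-0.0008, 1,0.016,0.022,0.901,-0.0008, 1,0.016,0.022,0.901,-0.0008, 1,0.016,0.022,0.901,-0.0008]
```

View pics/crop2.png

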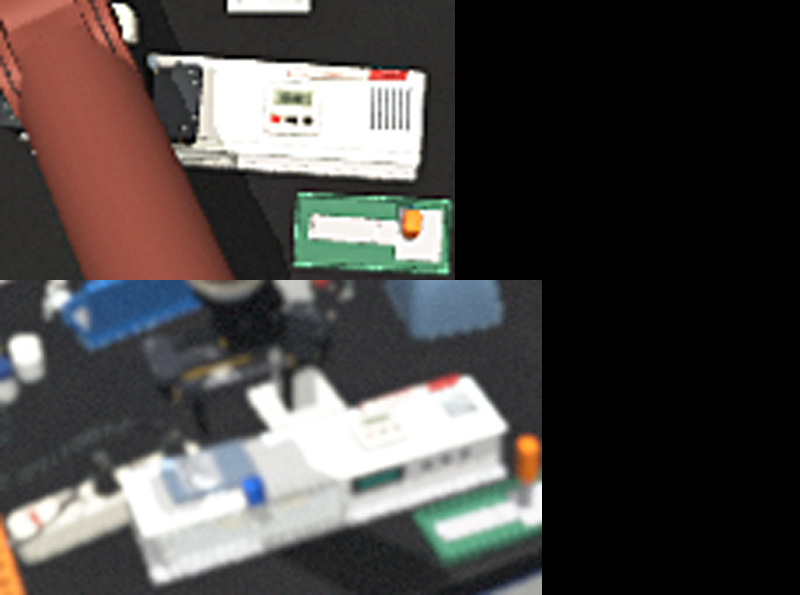

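The scene crop shows the open gripper above the blue handle, with the fingers at crop (197,400) and (287,385) and the handle at (252,490) between them. I'll go down and pinch it.

>>> {"fn": "apply_moves", "kwargs": {
  "moves": [1,0.02,0.02,0.9,0,1,0.02,0.02,0.9,0,1,0.02,0.02,0.9,0,1,0,0.02,0.9,0,1,0,0.02,0.92,0,0.1,0,0,0,0,0.1,0,0,0,0,0.1,0,0,0,0],
  "grip_force": 10
}}

```text
time_s: 6.48
eef_pos: [0.5142, 0.2403, 0.0882]
ee_rot: [0.11, 3.138, 0.002]
force: [0.0, 0.7, 0.2]
finger_gap: 0.746
finger_force: 0.0
```

>>> {"fn": "apply_moves", "kwargs": {
  "moves": [0.1,0,0,0,0,0.1,0,0,0,0,0.1,0,0,0,0]
}}

```text
time_s: 6.85
eef_pos: [0.5137, 0.2397, 0.0872]
ee_rot: [0.11, 3.14, 0.0]
force: [0.4, 0.9, 0.8]
finger_gap: 0.403
finger_force: 0.0
```

```bash
python3 - <<'E'
from plan import *
info()
E
```

```text
t 6.85 tcp [0.5137 0.2397 0.0872] th -4.03 zaxis [ 0.  0. -1.] gap 0.403 F [0.4 0.9 0.8] j [-0.82  0.28  0.36  1.84 -0.11  1.03  1.08]
```

>>> {"fn": "apply_moves", "kwargs": {
  "moves": [0.1,0,0,0,0,0.1,0,0,0,0,0.1,0,0,0,0,0.1,0,0,0,0]
}}

```text
time_s: 7.35
eef_pos: [0.5137, 0.2395, 0.087]
ee_rot: [-0.111, -3.14, 0.0]
force: [-0.1, -2.0, 1.2]
finger_gap: 0.274
finger_force: 10.0
```

```bash
python3 - <<'E'
from plan import *
info()
E
```

```text
t 7.35 tcp [0.5137 0.2395 0.087 ] th -4.03 zaxis [-0. -0. -1.] gap 0.274 F [-0.1 -2.   1.2] j [-0.82  0.28  0.36  1.84 -0.11  1.03  1.08]
```

>>> {"fn": "apply_moves", "kwargs": {
  "moves": [0.1,0,-0.5,0,0,0.1,0,-0.9,0,0,0.1,0,-0.9,0,0,0.1,0,-0.9,0,0,0.1,0,-0.9,0,0,0.1,0,-0.9,0,0,0.1,0,-0.9,0,0,0.1,0,-0.9,0,0]
}}

```text
time_s: 8.35
eef_pos: [0.5013, 0.0684, 0.087]
ee_rot: [-0.111, -3.139, -0.0]
force: [-0.5, 1.6, 0.3]
finger_gap: 0.29
finger_force: 1.0
```

>>> {"fn": "apply_moves", "kwargs": {
  "moves": [0.1,0,-0.4,0,0,0.1,0,0,0,0]
}}

```text
time_s: 8.6
eef_pos: [0.5007, 0.0588, 0.087]
ee_rot: [-0.113, -3.139, 0.001]
force: [-3.5, -0.4, 2.1]
finger_gap: 0.277
finger_force: 10.0
```

```bash
python3 - <<'E'
from plan import *
info()
E
```

```text
t 8.6 tcp [0.5007 0.0588 0.087 ] th -4.12 zaxis [-0.001 -0.001 -1.   ] gap 0.277 F [-3.5 -0.4  2.1] j [-0.63  0.16  0.46  1.99 -0.09  1.    1.37]
```

>>> {"fn": "apply_moves", "kwargs": {
  "moves": [0.1,0,-0.3,0,0,0.1,0,-0.3,0,0,0.1,0,0,0,0]
}}

```text
time_s: 8.98
eef_pos: [0.4996, 0.0444, 0.087]
ee_rot: [-0.111, -3.139, 0.001]
force: [-5.2, -0.5, 3.0]
finger_gap: 0.272
finger_force: 10.0
```

>>> {"fn": "apply_moves", "kwargs": {
  "moves": [0.1,0,-0.2,0,0,0.1,0,-0.2,0,0,0.1,0,0,0,0]
}}

```text
time_s: 9.35
eef_pos: [0.4992, 0.0377, 0.087]
ee_rot: [-0.107, -3.14, -0.004]
force: [-3.1, 8.8, 0.7]
finger_gap: 0.276
finger_force: 10.0
```

>>> {"fn": "apply_moves", "kwargs": {
  "moves": [0.1,0,-0.15,0,0,0.1,0,-0.15,0,0,0.1,0,0,0,0]
}}

```text
time_s: 9.72
eef_pos: [0.4989, 0.0333, 0.087]
ee_rot: [0.103, 3.139, 0.009]
force: [-2.1, 20.2, -4.6]
finger_gap: 0.374
finger_force: 10.0
```

>>> {"fn": "apply_moves", "kwargs": {
  "moves": [0.9,0,0,0,0,0.9,0,0,0,0,0.9,0,0,0,0,0.9,0,0,-0.5,0,0.9,0,0,-1,0,0.9,0,0,-1,0,0.9,0,0,-1,0,0.9,0,0,-1,0]
}}

```text
time_s: 10.72
eef_pos: [0.499, 0.0273, 0.2014]
ee_rot: [0.111, 3.138, 0.0]
force: [0.6, -1.2, -0.1]
finger_gap: 0.892
finger_force: 0.0
```

```bash
python3 - <<'E'
from plan import *
info()
go([(.4255,-.0735,.21,-95)],g=1)
E
```

```text
t 10.725 tcp [0.499  0.0273 0.2014] th -4.07 zaxis [ 0.001  0.    -1.   ] gap 0.892 F [ 0.6 -1.2 -0.1] j [-0.62  0.03  0.49  1.87 -0.01  1.24  1.37]
goal [ 4.255e-01 -7.350e-02  2.100e-01 -9.500e+01] n 10
[1,0.265,-0.423,-0.034,0.2021, 1,0.195,-0.46,-0.034,0.2021, 1,0.12,-0.485,-0.034,0.2021, 1,0.041,-0.497,-0.034,0.2021, 1,-0.038,-0.498,-0.034,0.2021, 1,-0.116,-0.485,-0.034,0.2021, 1,-0.191,-0.461,-0.034,0.2021, 1,-0.262,-0.425,-0.034,0.2021]
[1,-0.325,-0.378,-0.034,0.2021, 1,-0.381,-0.322,-0.034,0.2021]
```

>>> {"fn": "apply_moves", "kwargs": {
  "moves": [0.8,0.26,-0.42,-0.04,0.2,0.8,0.2,-0.46,-0.04,0.2,0.8,0.12,-0.48,-0.04,0.2,0.8,0.04,-0.5,-0.04,0.2,0.8,-0.04,-0.5,-0.04,0.2,0.8,-0.12,-0.49,-0.04,0.2,0.8,-0.19,-0.46,-0.04,0.2,0.8,-0.26,-0.42,0,0.2]
}}

```text
time_s: 11.72
eef_pos: [0.4406, -0.0541, 0.2076]
ee_rot: [1.941, 2.469, 0.001]
force: [-0.6, -0.6, -0.5]
finger_gap: 0.799
finger_force: 0.0
```

>>> {"fn": "apply_moves", "kwargs": {
  "moves": [0.8,-0.32,-0.38,0,0.2,0.8,-0.38,-0.32,0,0.2,0.8,0,0,0,0]
}}

```text
time_s: 12.1
eef_pos: [0.4261, -0.0744, 0.2074]
ee_rot: [2.299, 2.14, 0.002]
force: [-0.0, 0.1, -0.7]
finger_gap: 0.799
finger_force: 0.0
```

```bash
python3 - <<'E'
from fit import *
from plan import *
info()
T=ctrl.grab_frame("top");S=ctrl.grab_frame("scene")
MOD["h"]=rect(-.01,.01,-.012,.012,.113)
for f in(T,S):
  print("handle",fit("h",[f],(.4995,.037,-.072),span=(.015,.015,.01),cols=(1,0,-1)))
  h=cv2.cvtColor(f["image"],cv2.COLOR_BGR2HSV);m=cv2.inRange(h,(100,150,80),(130,255,255))>0
  P=cloud(f,m);P=P[(abs(P[:,0]-.5)<.04)&(abs(P[:,1]-.04)<.05)&(P[:,2]>.085)];print(len(P),P.mean(0) if len(P) else 0)
cv2.imwrite("pics/t3.png",T["image"]);cv2.imwrite("pics/s3.png",S["image"])
print(pt("bay",S,4),pt("dish",S,4),pt("dish",T,4),pt("scoop_grip",S,1))
b=cv2.resize(S["image"][150:250,190:410],None,fx=3.6,fy=3.6,interpolation=cv2.INTER_CUBIC)
cv2.imwrite("pics/crop3.png",b)
E
```

```text
t 12.1 tcp [ 0.4261 -0.0744  0.2074] th -94.09 zaxis [ 0.001  0.    -1.   ] gap 0.799 F [-0.   0.1 -0.7] j [-0.48 -0.15  0.5   2.    0.08  1.27 -0.07]
handle ([0.4958, 0.0364, -4.6982], np.float64(-55.0))
33 [0.49576558 0.03624374 0.10881928]
handle ([0.4845, 0.0468, -4.6982], np.float64(-24.8))
19 [0.4871063  0.04222971 0.1022663 ]
[([0.5741, 0.3264, 0.0163], 0.86), ([0.5672, 0.2543, 0.0152], 0.64), ([0.5714, 0.2528, 0.0179], 0.48)] [([0.4242, -0.0269, -0.0024], 0.48), ([0.4205, -0.0725, 0.0811], 0.42), ([0.5663, 0.1818, 0.0126], 0.41), ([0.5751, 0.2495, 0.0179], 0.39)] [([0.4809, -0.4148, 0.0242], 0.35)] [([0.4223, -0.0759, 0.0796], 0.76)]
```

View pics/crop3.png

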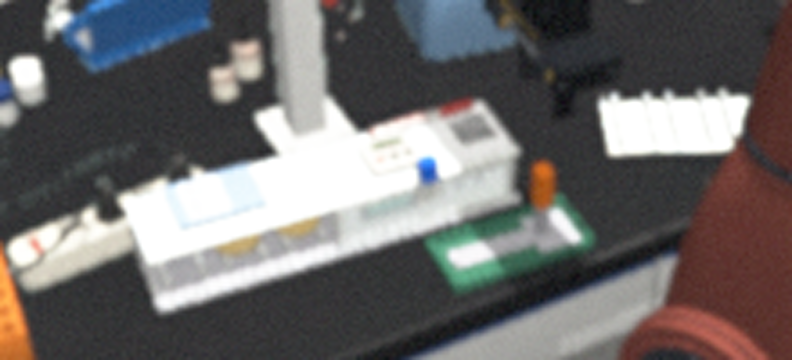

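The scene crop shows the door open, and beige dishes in the middle and right bays at crop (235,242) and (298,225). The left bay (200,265) looks empty. I'll grasp the scoop now.

>>> {"fn": "apply_moves", "kwargs": {
  "moves": [0.8,0,0,0.9,0.02,0.8,-0.02,0,0.95,0,0.8,-0.02,0,0.95,0,0.8,0,0,0.95,0,0.8,0,0,0.95,0,0.8,0,0,0.95,0,0.8,0,0,0,0,0.1,0,0,0,0],
  "grip_force": 20
}}

```text
time_s: 13.4
eef_pos: [0.4266, -0.0744, 0.0661]
ee_rot: [2.314, 2.124, 0.0]
force: [0.6, 0.2, 0.9]
finger_gap: 0.746
finger_force: 0.0
```

>>> {"fn": "apply_moves", "kwargs": {
  "moves": [0.1,0,0,0,0,0.1,0,0,0,0,0.1,0,0,0,0,0.1,0,0,0,0,0.1,0,0,0,0,0.1,0,0,0,0,0.1,0,0,0,0,0.1,0,0,0,0]
}}

```text
time_s: 14.4
eef_pos: [0.426, -0.0745, 0.0653]
ee_rot: [-2.315, -2.124, 0.0]
force: [-0.7, 0.1, -1.0]
finger_gap: 0.274
finger_force: 20.0
```

```bash
python3 - <<'E'
from fit import *
from plan import *
info()
T=ctrl.grab_frame("top");S=ctrl.grab_frame("scene")
for f,x in((T,(.4255,-.074,1.48)),(S,(.417,-.072,1.48))): print(fit("scoop",[f],x,z0=.004,cols=(.3,0,1),span=(.012,.012,.06)))
b=cv2.resize(S["image"][150:250,190:410],None,fx=3.6,fy=3.6,interpolation=cv2.INTER_CUBIC)
cv2.imwrite("pics/crop4.png",b)
E
```

```text
t 14.4 tcp [ 0.426  -0.0745  0.0653] th -94.92 zaxis [-0. -0. -1.] gap 0.274 F [-0.7  0.1 -1. ] j [-0.46  0.03  0.55  2.17 -0.02  0.94  0.01]
([0.4276, -0.0739, 85.3541], np.float64(-36.6))
([0.4209, -0.0727, 84.8331], np.float64(-39.5))
```

```bash
python3 - <<'E'
from plan import *
go([(.426,-.0745,.2,-94.9),(.46,.1,.2,-140),(.3945,.265,.2,-184.2)],g=0.1)
E
```

```text
goal [ 4.26e-01 -7.45e-02  2.00e-01 -9.49e+01] n 6
[0.1,-0,-0,-0.898,-0.0001, 0.1,-0,-0,-0.898,-0.0001, 0.1,-0,-0,-0.898,-0.0001, 0.1,-0,-0,-0.898,-0.0001, 0.1,-0,-0,-0.898,-0.0001, 0.1,-0,-0,-0.898,-0.0001]
goal [ 4.6e-01  1.0e-01  2.0e-01 -1.4e+02] n 8
[0.1,0.884,0.095,-0,0.1253, 0.1,0.889,0.008,-0,0.1253, 0.1,0.885,-0.08,-0,0.1253, 0.1,0.873,-0.166,-0,0.1253, 0.1,0.853,-0.251,-0,0.1253, 0.1,0.824,-0.334,-0,0.1253, 0.1,0.787,-0.413,-0,0.1253, 0.1,0.743,-0.489,-0,0.1253]
goal [   0.3945    0.265     0.2    -184.2   ] n 8
[0.1,0.279,-0.842,-0,0.1228, 0.1,0.197,-0.865,-0,0.1228, 0.1,0.113,-0.88,-0,0.1228, 0.1,0.027,-0.887,-0,0.1228, 0.1,-0.058,-0.886,-0,0.1228, 0.1,-0.143,-0.876,-0,0.1228, 0.1,-0.227,-0.858,-0,0.1228, 0.1,-0.308,-0.832,-0,0.1228]
```

View pics/crop4.png

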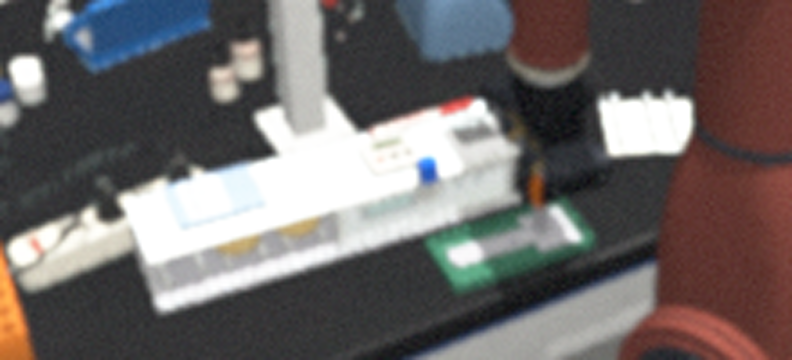

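The crop shows the scoop's orange grip, at crop (538,190), held in the gripper while the scoop stands in the tray. I'll lift it and go to bay 1.

>>> {"fn": "apply_moves", "kwargs": {
  "moves": [0.1,0,0,-0.4,0,0.1,0,0,-0.9,0,0.1,0,0,-0.9,0,0.1,0,0,-0.9,0,0.1,0,0,-0.9,0,0.1,0,0,-0.9,0,0.1,0,0,-0.5,0,0.1,0,0,0,0],
  "grip_force": 30
}}

```text
time_s: 15.5
eef_pos: [0.4265, -0.0745, 0.2011]
ee_rot: [2.314, 2.123, 0.002]
force: [0.3, -0.7, -2.2]
finger_gap: 0.275
finger_force: 30.0
```

>>> {"fn": "apply_moves", "kwargs": {
  "moves": [0.1,0.88,0.1,0,0.125,0.1,0.89,0.01,0,0.125,0.1,0.88,-0.08,0,0.125,0.1,0.87,-0.17,0,0.125,0.1,0.85,-0.25,0,0.125,0.1,0.82,-0.33,0,0.125,0.1,0.79,-0.41,0,0.125,0.1,0.74,-0.49,0,0.125]
}}

```text
time_s: 16.5
eef_pos: [0.4597, 0.1, 0.1991]
ee_rot: [2.953, 1.071, -0.003]
force: [0.1, 0.3, -1.5]
finger_gap: 0.275
finger_force: 30.0
```

>>> {"fn": "apply_moves", "kwargs": {
  "moves": [0.1,0.28,-0.84,0,0.123,0.1,0.2,-0.86,0,0.123,0.1,0.11,-0.88,0,0.123,0.1,0.03,-0.89,0,0.123,0.1,-0.06,-0.89,0,0.123,0.1,-0.14,-0.88,0,0.123,0.1,-0.23,-0.86,0,0.123,0.1,-0.31,-0.83,0,0.123]
}}

```text
time_s: 17.5
eef_pos: [0.3937, 0.2649, 0.1991]
ee_rot: [3.138, -0.12, -0.002]
force: [-0.1, -0.4, -2.5]
finger_gap: 0.271
finger_force: 30.0
```

```bash
python3 - <<'E'
from plan import *
info()
go([(.3945,.265,.09,-184.2)],g=0.1)
E
```

```text
t 17.5 tcp [0.3937 0.2649 0.1991] th 175.62 zaxis [-0.001 -0.001 -1.   ] gap 0.271 F [-0.1 -0.4 -2.5] j [-0.76 -0.01  0.07  1.91  0.    1.24 -2.33]
goal [ 3.945e-01  2.650e-01  9.000e-02 -1.842e+02] n 36
[0.1,0.001,-0,0.121,0.2221, 0.1,0.001,-0,0.121,0.2221, 0.1,0.001,-0,0.121,0.2221, 0.1,0.001,-0.001,0.121,0.2221, 0.1,0,-0.001,0.121,0.2221, 0.1,0,-0.001,0.121,0.2221, 0.1,0,-0.001,0.121,0.2221, 0.1,0,-0.001,0.121,0.2221]
[0.1,-0,-0.001,0.121,0.2221, 0.1,-0,-0.001,0.121,0.2221, 0.1,-0,-0.001,0.121,0.2221, 0.1,-0,-0.001,0.121,0.2221, 0.1,-0.001,-0.001,0.121,0.2221, 0.1,-0.001,-0,0.121,0.2221, 0.1,-0.001,-0,0.121,0.2221, 0.1,-0.001,-0,0.121,0.2221]
[0.1,-0.001,-0,0.121,0.2221, 0.1,-0.001,0,0.121,0.2221, 0.1,-0.001,0,0.121,0.2221, 0.1,-0.001,0,0.121,0.2221, 0.1,-0.001,0,0.121,0.2221, 0.1,-0.001,0.001,0.121,0.2221, 0.1,-0,0.001,0.121,0.2221, 0.1,-0,0.001,0.121,0.2221]
[0.1,-0,0.001,0.121,0.2221, 0.1,-0,0.001,0.121,0.2221, 0.1,0,0.001,0.121,0.2221, 0.1,0,0.001,0.121,0.2221, 0.1,0,0.001,0.121,0.2221, 0.1,0,0.001,0.121,0.2221, 0.1,0.001,0.001,0.121,0.2221, 0.1,0.001,0,0.121,0.2221]
[0.1,0.001,0,0.121,0.2221, 0.1,0.001,0,0.121,0.2221, 0.1,0.001,0,0.121,0.2221, 0.1,0.001,-0,0.121,0.2221]
```

>>> {"fn": "apply_moves", "kwargs": {
  "moves": [0.1,0,0,0.9,0,0.1,0,0,0.9,0,0.1,-0.03,0,0.9,0,0.1,0,0,0.9,0,0.1,0,0,0.9,0,0.1,0,0,0.66,0,0.1,0,0,0,0]
}}

```text
time_s: 18.38
eef_pos: [0.3928, 0.2639, 0.0698]
ee_rot: [3.137, -0.115, -0.004]
force: [0.0, -0.3, -1.5]
finger_gap: 0.271
finger_force: 30.0
```

```bash
sed -i 's/G\[3\]-th$/wrap(G[3]-th)/' plan.py; python3 - <<'E'
from fit import *
from plan import *
info()
T=ctrl.grab_frame("top");S=ctrl.grab_frame("scene")
MOD["blade"]=rect(.014,.116,-.014,.014,.003,"blr")
for f in(T,S): print(fit("scoop",[f],(.3945,.265,-.073),z0=.009,span=(.014,.012,.05)),fit("blade",[f],(.3945,.265,-.073),z0=.009,span=(.014,.012,.05)),fit("incubator",[f],(.570,.137,-.073),span=(.012,.012,.03)))
a=cv2.resize(T["image"][150:240,215:345],None,fx=3.5,fy=3.5,interpolation=cv2.INTER_CUBIC)
b=cv2.resize(S["image"][165:245,190:345],None,fx=3.5,fy=3.5,interpolation=cv2.INTER_CUBIC)
c=np.zeros((a.shape[0]+b.shape[0],600,3),np.uint8);c[:a.shape[0],:a.shape[1]]=a;c[a.shape[0]:,:b.shape[1]]=b
cv2.imwrite("pics/crop5.png",c)
E
```

```text
t 18.375 tcp [0.3928 0.2639 0.0698] th 175.8 zaxis [-0.002 -0.002 -1.   ] gap 0.271 F [ 0.  -0.3 -1.5] j [-0.75  0.12  0.07  2.06 -0.01  0.96 -2.32]
([0.3924, 0.2577, -1.3178], np.float64(-24.3)) ([0.3924, 0.2577, -1.3178], np.float64(-44.0)) ([0.5694, 0.136, -4.1176], np.float64(-127.5))
([0.3865, 0.2666, -3.2708], np.float64(-43.0)) ([0.3805, 0.2658, -2.0799], np.float64(-18.3)) ([0.5748, 0.1378, -4.5593], np.float64(-38.4))
```

View pics/crop5.png

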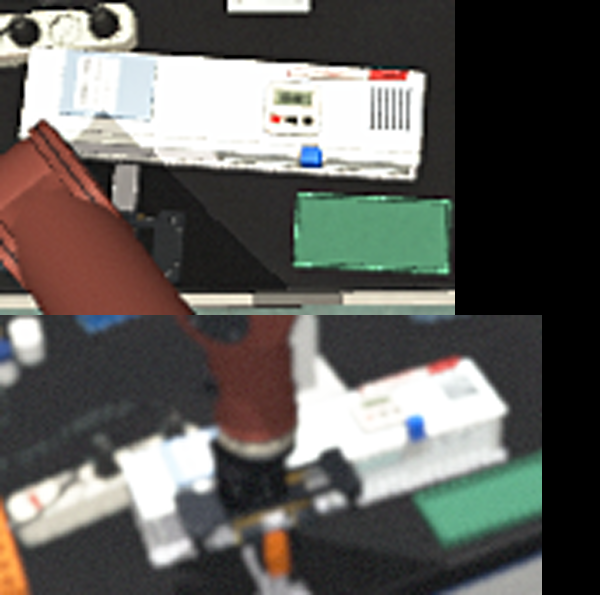

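The top crop shows the grey blade at crop (113–137, 165–210), pointing straight at the niche. I'll measure its edges sub-pixel.

```bash
cat > blade.py <<'E'
from plan import *
def toplane(u,v,f,z):
    R=cv2.Rodrigues(np.array(f["rvec"],float))[0];t=np.array(f["tvec"],float).ravel()
    C=-R.T@t; d=R.T@np.array([(u-f["cx"])/f["fx"],(v-f["cy"])/f["fy"],1]); return C+d*(z-C[2])/d[2]
def blade(f,x,y,psi,z,lo=.05,hi=.105,step=.004,off=0):
    """edge crossings across the blade at stations lo..hi; returns lateral offset (m) at stations"""
    im=cv2.cvtColor(f["image"],cv2.COLOR_BGR2GRAY).astype(np.float32);out=[]
    c,s=np.cos(np.radians(psi)),np.sin(np.radians(psi))
    for a in np.arange(lo,hi,step):
        l=np.arange(-.026,.0261,.0005)
        uv=np.array([px((x+c*a-s*b,y+s*a+c*b,z),f) for b in l],np.float32)
        g=cv2.remap(im,uv[:,0].reshape(1,-1),uv[:,1].reshape(1,-1),cv2.INTER_LINEAR)[0]
        th=(g[len(g)//2-8:len(g)//2+8].mean()+min(g.min(),255))/2
        k=np.nonzero(g>th)[0]; out.append((a,l[k[0]],l[k[-1]],g.max(),g.min()))
    return np.array(out)
E
python3 - <<'E'
from blade import *
T=ctrl.grab_frame("top");o,p,th,R=cur()
b=blade(T,p[0],p[1],-4.2,.012)
for r in b: print(np.round(r[0],3),np.round(r[1:3]*1000,1),round((r[1]+r[2])*500,1),r[3:].round())
m=(b[:,1]+b[:,2])/2;print(np.degrees(np.polyfit(b[:,0],m,1)[0]),m.mean(),np.median(m))
# niche/ rib view: scene pixel colours? roof ends in top image along z=.078
E
```

```text
0.05 [-26.  26.] 0.0 [71. 43.]
0.054 [-26.  26.] 0.0 [86. 40.]
0.058 [-26.  26.] 0.0 [87. 42.]
0.062 [-16.  26.] 5.0 [105.  21.]
0.066 [-15.5  23.5] 4.0 [166.  15.]
0.07 [-15.5  26. ] 5.3 [175.  15.]
0.074 [-15.  26.] 5.5 [164.  21.]
0.078 [-14.5  26. ] 5.8 [165.  22.]
0.082 [-15.  12.] -1.5 [163.  20.]
0.086 [-15.5  12. ] -1.7 [161.  20.]
0.09 [-16.   12.5] -1.7 [158.  18.]
0.094 [-16.  13.] -1.5 [164.  11.]
0.098 [-16.   13.5] -1.2 [165.   7.]
0.102 [-16.5  13.5] -1.5 [187.   9.]
-4.493940948072791 0.0011607142857143111 2.42861286636753e-17
```

>>> {"fn": "apply_moves", "kwargs": {
  "moves": [0.1,0.4,0,-0.02,0,0.1,0.5,0,0,0,0.1,0.5,0,0,0,0.1,0.5,0,0,0,0.1,0.5,0,0,0,0.1,0,0,0,0]
}}

```text
time_s: 19.27
eef_pos: [0.4546, 0.2599, 0.0717]
ee_rot: [3.139, -0.117, 0.0]
force: [-0.4, 0.4, -2.1]
finger_gap: 0.275
finger_force: 30.0
```

>>> {"fn": "apply_moves", "kwargs": {
  "moves": [0.1,0.5,0,0,0,0.1,0.5,0,0,0,0.1,0.4,0,0,0,0.1,0.28,0,0,0,0.1,0,0,0,0]
}}

```text
time_s: 19.9
eef_pos: [0.4959, 0.257, 0.0717]
ee_rot: [3.139, -0.116, -0.0]
force: [-1.3, 0.4, -2.5]
finger_gap: 0.272
finger_force: 30.0
```

```bash
python3 - <<'E'
from plan import *
info()
S=ctrl.grab_frame("scene")
b=cv2.resize(S["image"][165:245,190:345],None,fx=5,fy=5,interpolation=cv2.INTER_CUBIC)
cv2.imwrite("pics/crop6.png",b)
E
```

```text
t 19.9 tcp [0.4959 0.257  0.0717] th 175.77 zaxis [-0. -0. -1.] gap 0.272 F [-1.3  0.4 -2.5] j [-0.66  0.28  0.12  1.87 -0.04  1.   -2.17]
```

>>> {"fn": "apply_moves", "kwargs": {
  "moves": [0.1,0,0,-0.15,0,0.1,0,0,-0.15,0,0.1,0,0,-0.15,0,0.1,0,0,-0.15,0,0.1,0,0,-0.15,0,0.1,0,0,-0.13,0,0.1,0,0,0,0]
}}

```text
time_s: 20.82
eef_pos: [0.4956, 0.2573, 0.0941]
ee_rot: [-3.139, 0.115, -0.001]
force: [0.6, 0.9, -3.0]
finger_gap: 0.274
finger_force: 30.0
```

>>> {"fn": "apply_moves", "kwargs": {
  "moves": [0.1,-0.2,0,0,0,0.1,-0.4,0,0,0,0.1,-0.6,0,0,0,0.1,-0.7,0,0,0,0.1,-0.7,0,0,0,0.1,-0.7,0,0,0,0.1,-0.6,0,0,0,0.1,-0.3,0,0,0]
}}

```text
time_s: 21.82
eef_pos: [0.3897, 0.2651, 0.0939]
ee_rot: [-3.139, 0.114, -0.0]
force: [-0.2, 0.1, -2.4]
finger_gap: 0.268
finger_force: 30.0
```

```bash
python3 - <<'E'
from blade import *
info()
S=ctrl.grab_frame("scene");T=ctrl.grab_frame("top")
a=cv2.resize(T["image"][150:240,215:345],None,fx=3.5,fy=3.5,interpolation=cv2.INTER_CUBIC)
b=cv2.resize(S["image"][165:245,190:345],None,fx=3.5,fy=3.5,interpolation=cv2.INTER_CUBIC)
c=np.zeros((a.shape[0]+b.shape[0],600,3),np.uint8);c[:a.shape[0],:a.shape[1]]=a;c[a.shape[0]:,:b.shape[1]]=b
cv2.imwrite("pics/crop7.png",c)
print(pt("dish",T,3),pt("dish",S,3))
E
```

```text
t 21.825 tcp [0.3897 0.2651 0.0939] th 175.84 zaxis [ 0.  0. -1.] gap 0.268 F [-0.2  0.1 -2.4] j [-0.76  0.09  0.07  2.04 -0.01  1.01 -2.33]
[([0.4673, 0.2597, 0.0354], 0.49)] [([0.4671, 0.2576, 0.0309], 0.56), ([0.4293, -0.6172, -0.0021], 0.24)]
```

View pics/crop7.png

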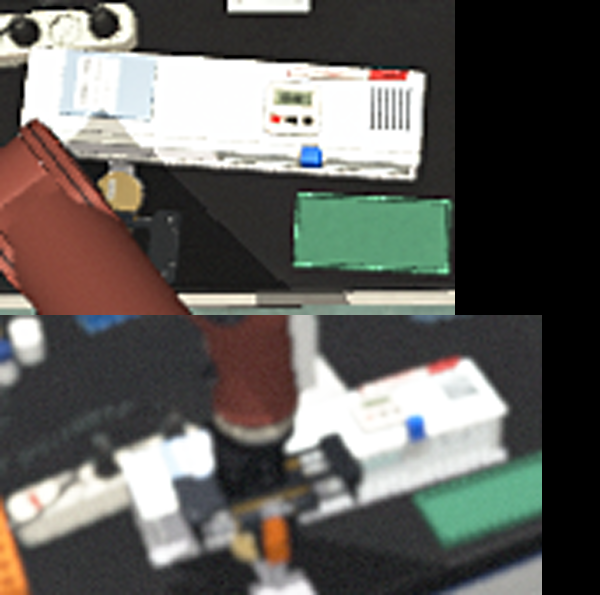

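The dish rides on the blade: top crop (123,190), scene crop (243,545). I'll raise it and carry it to slot 2.

```bash
python3 - <<'E'
from plan import *
go([(.3897,.2651,.2,175.8),(.475,.1,.2,168),(.48,-.1,.2,161),(.4703,-.2482,.2,154.3)],g=0.1,fs=.9)
E
```

```text
goal [  0.3897   0.2651   0.2    175.8   ] n 5
[0.1,-0.012,-0.001,-0.848,-0.0001, 0.1,-0.012,-0.001,-0.848,-0.0001, 0.1,-0.012,-0.001,-0.848,-0.0001, 0.1,-0.012,-0.001,-0.848,-0.0001, 0.1,-0.012,-0.001,-0.848,-0.0001]
goal [4.75e-01 1.00e-01 2.00e-01 1.68e+02] n 8
[0.1,0.486,0.792,-0,0.0217, 0.1,0.499,0.784,-0,0.0217, 0.1,0.512,0.775,-0,0.0217, 0.1,0.526,0.766,-0,0.0217, 0.1,0.539,0.757,-0,0.0217, 0.1,0.551,0.748,-0,0.0217, 0.1,0.564,0.738,-0,0.0217, 0.1,0.576,0.729,-0,0.0217]
goal [ 4.80e-01 -1.00e-01  2.00e-01  1.61e+02] n 9
[0.1,0.207,0.865,-0,0.0173, 0.1,0.218,0.862,-0,0.0173, 0.1,0.23,0.859,-0,0.0173, 0.1,0.242,0.856,-0,0.0173, 0.1,0.253,0.852,-0,0.0173, 0.1,0.265,0.849,-0,0.0173, 0.1,0.276,0.845,-0,0.0173, 0.1,0.288,0.841,-0,0.0173]
[0.1,0.299,0.837,-0,0.0173]
goal [  0.4703  -0.2482   0.2    154.3   ] n 7
[0.1,0.223,0.819,-0,0.0213, 0.1,0.237,0.815,-0,0.0213, 0.1,0.251,0.811,-0,0.0213, 0.1,0.264,0.807,-0,0.0213, 0.1,0.277,0.802,-0,0.0213, 0.1,0.291,0.797,-0,0.0213, 0.1,0.304,0.792,-0,0.0213]
```

>>> {"fn": "apply_moves", "kwargs": {
  "moves": [0.1,0,0,-0.3,0,0.1,0,0,-0.6,0,0.1,0,0,-0.8,0,0.1,0,0,-0.8,0,0.1,0,0,-0.8,0,0.1,0,0,-0.6,0,0.1,0,0,-0.3,0,0.1,0.25,0.4,0,0]
}}

```text
time_s: 23.02
eef_pos: [0.3963, 0.2548, 0.1991]
ee_rot: [-3.139, 0.113, -0.001]
force: [0.2, -0.7, -1.5]
finger_gap: 0.278
finger_force: 30.0
```

>>> {"fn": "apply_moves", "kwargs": {
  "moves": [0.1,0.5,0.79,0,0.022,0.1,0.51,0.78,0,0.022,0.1,0.52,0.77,0,0.022,0.1,0.53,0.76,0,0.022,0.1,0.54,0.76,0,0.022,0.1,0.55,0.75,0,0.022,0.1,0.56,0.74,0,0.022,0.1,0.4,0.8,0,0.022]
}}

```text
time_s: 24.02
eef_pos: [0.4782, 0.0872, 0.1988]
ee_rot: [3.124, -0.333, 0.0]
force: [0.4, 0.7, -2.7]
finger_gap: 0.27
finger_force: 30.0
```

>>> {"fn": "apply_moves", "kwargs": {
  "moves": [0.1,0.2,0.86,0,0.017,0.1,0.22,0.86,0,0.017,0.1,0.23,0.86,0,0.017,0.1,0.24,0.86,0,0.017,0.1,0.25,0.85,0,0.017,0.1,0.26,0.85,0,0.017,0.1,0.28,0.85,0,0.017,0.1,0.29,0.84,0,0.017]
}}

```text
time_s: 25.02
eef_pos: [0.4816, -0.0907, 0.1988]
ee_rot: [3.102, -0.499, 0.0]
force: [0.1, 0.2, -1.6]
finger_gap: 0.275
finger_force: 30.0
```

>>> {"fn": "apply_moves", "kwargs": {
  "moves": [0.1,0.25,0.83,0,0.02,0.1,0.24,0.82,0,0.02,0.1,0.24,0.82,0,0.02,0.1,0.25,0.81,0,0.02,0.1,0.26,0.81,0,0.02,0.1,0.28,0.6,0,0.02,0.1,0.2,0.3,0,0.02,0.1,0,0,0,0]
}}

```text
time_s: 26.02
eef_pos: [0.478, -0.2216, 0.1987]
ee_rot: [3.069, -0.669, -0.0]
force: [-0.4, 0.2, -2.7]
finger_gap: 0.273
finger_force: 30.0
```

```bash
python3 - <<'E'
from blade import *
info()
go([(.4703,-.2482,.12,154.3)],g=.1)
S=ctrl.grab_frame("scene");T=ctrl.grab_frame("top")
print(pt("dish",T,3),pt("dish",S,3))
E
```

```text
t 26.025 tcp [ 0.478  -0.2216  0.1987] th 155.4 zaxis [-0. -0. -1.] gap 0.273 F [-0.4  0.2 -2.7] j [-0.22  0.1   0.61  1.82 -0.06  1.24 -1.59]
goal [ 4.703e-01 -2.482e-01  1.200e-01  1.543e+02] n 4
[0.1,0.041,0.273,0.787,0.0061, 0.1,0.042,0.273,0.787,0.0061, 0.1,0.043,0.273,0.787,0.0061, 0.1,0.044,0.273,0.787,0.0061]
[] [([0.5511, -0.2542, 0.1395], 0.51), ([0.5618, 0.1799, 0.0096], 0.41)]
```

>>> {"fn": "apply_moves", "kwargs": {
  "moves": [0.1,0.04,0.27,0.4,0.006,0.1,0.04,0.27,0.6,0.006,0.1,0.04,0.27,0.7,0.006,0.1,0.04,0.28,0.7,0.006,0.1,0,0,0.5,0,0.1,0,0,0.25,0,0.1,0,0,0,0]
}}

```text
time_s: 27.1
eef_pos: [0.47, -0.2474, 0.1198]
ee_rot: [3.063, -0.696, -0.001]
force: [-0.4, 1.2, -1.9]
finger_gap: 0.272
finger_force: 30.0
```

```bash
python3 - <<'E'
from blade import *
from fit import fit
info()
S=ctrl.grab_frame("scene");T=ctrl.grab_frame("top");o,p,th,R=cur()
print(pt("dish",T,3),pt("dish",S,3),pt("slot",T,3),pt("slot",S,3))
print(fit("carrier",[S],(.51,-.35,-.448)),fit("carrier",[T],(.51,-.35,-.448)))
a=cv2.resize(T["image"][160:240,340:450],None,fx=3.5,fy=3.5,interpolation=cv2.INTER_CUBIC)
b=cv2.resize(S["image"][155:240,290:430],None,fx=3.5,fy=3.5,interpolation=cv2.INTER_CUBIC)
c=np.zeros((a.shape[0]+b.shape[0],500,3),np.uint8);c[:a.shape[0],:a.shape[1]]=a;c[a.shape[0]:,:b.shape[1]]=b
cv2.imwrite("pics/crop8.png",c)
E
```

```text
t 27.1 tcp [ 0.47   -0.2474  0.1198] th 154.4 zaxis [-0.001  0.    -1.   ] gap 0.272 F [-0.4  1.2 -1.9] j [-0.16  0.19  0.63  1.91 -0.13  1.08 -1.5 ]
[] [([0.5412, -0.2825, 0.0599], 0.49), ([0.5653, 0.1824, 0.0123], 0.45)] [([0.4799, -0.4117, 0.0197], 0.72), ([0.512, -0.3504, 0.0211], 0.57)] [([0.5372, -0.2812, 0.018], 0.47), ([0.4358, 0.4789, -0.004], 0.31), ([0.5616, 0.182, 0.0192], 0.27)]
([0.49, -0.3326, -25.8707], np.float64(-18.5)) ([0.5073, -0.3494, -25.9033], np.float64(-46.6))
```

View pics/crop8.png

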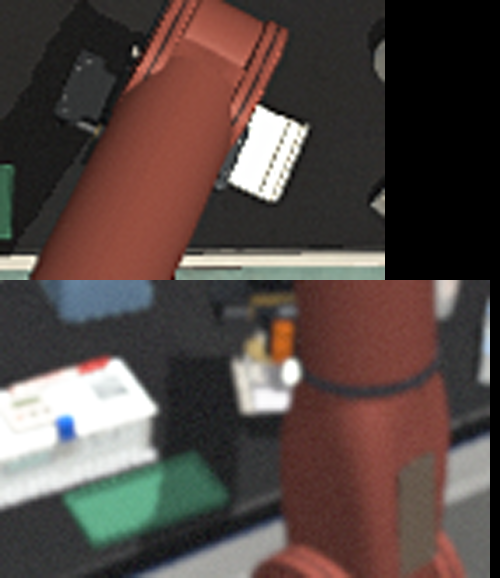

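The top view is mostly hidden by the arm. The scene crop shows the dish at (258,345) on the scoop, over the carrier's left slot. I'll lower it slowly and watch the force.

>>> {"fn": "apply_moves", "kwargs": {
  "moves": [0.1,0,0.04,0.3,0,0.1,0,0,0.4,0,0.1,0,0,0.3,0,0.1,0,0,0.2,0,0.1,0,0,0.2,0,0.1,0,0,0.12,0,0.1,0,0,0,0]
}}

```text
time_s: 28.28
eef_pos: [0.4695, -0.2486, 0.0819]
ee_rot: [3.063, -0.697, -0.0]
force: [-0.4, 0.4, -2.5]
finger_gap: 0.271
finger_force: 30.0
```

```bash
python3 - <<'E'
from blade import *
info()
S=ctrl.grab_frame("scene")
print(pt("dish",S,3),pt("slot",S,3),pt("scoop",S,1))
b=cv2.resize(S["image"][165:215,340:390],None,fx=10,fy=10,interpolation=cv2.INTER_CUBIC)
cv2.imwrite("pics/crop9.png",b)
E
```

```text
t 28.275 tcp [ 0.4695 -0.2486  0.0819] th 154.37 zaxis [-0. -0. -1.] gap 0.271 F [-0.4  0.4 -2.5] j [-0.14  0.24  0.62  1.94 -0.17  1.01 -1.47]
[([0.5627, 0.1808, 0.0104], 0.6), ([0.5403, -0.284, 0.0236], 0.43)] [([0.5397, -0.2826, 0.0198], 0.53)] [([0.4103, 0.609, 0.0012], 0.68)]
```

View pics/crop9.png

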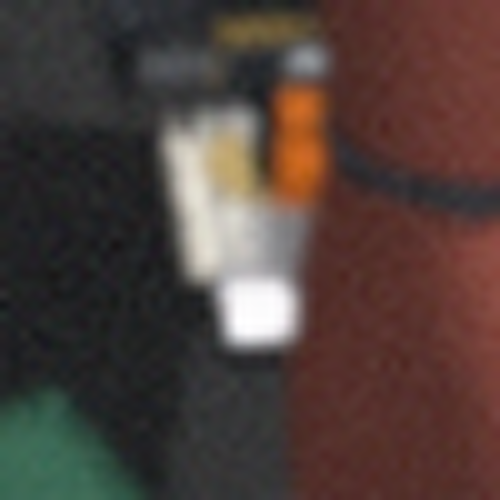

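The zoomed view shows the dish (235,160) over the slot, with the foot (258,310) in front of the carrier, centred on the channel. I'll lower it the rest of the way.

>>> {"fn": "apply_moves", "kwargs": {
  "moves": [0.1,0,0,0.1,0,0.1,0,0,0.1,0,0.1,0,0,0,0]
}}

```text
time_s: 28.85
eef_pos: [0.4694, -0.2485, 0.0768]
ee_rot: [3.063, -0.697, -0.001]
force: [0.7, -0.7, -1.7]
finger_gap: 0.276
finger_force: 30.0
```

>>> {"fn": "apply_moves", "kwargs": {
  "moves": [0.1,0,0,0.12,0,0.1,0,0,0.12,0,0.1,0,0,0,0,0.1,0,0,0,0]
}}

```text
time_s: 29.35
eef_pos: [0.4696, -0.2486, 0.0711]
ee_rot: [3.063, -0.697, -0.0]
force: [-0.4, 0.2, -1.4]
finger_gap: 0.273
finger_force: 30.0
```

```bash
python3 - <<'E'
from blade import *
info()
S=ctrl.grab_frame("scene")
print(pt("dish",S,3))
E
```

```text
t 29.35 tcp [ 0.4696 -0.2486  0.0711] th 154.38 zaxis [-0. -0. -1.] gap 0.273 F [-0.4  0.2 -1.4] j [-0.13  0.26  0.61  1.95 -0.18  0.98 -1.46]
[([0.5395, -0.2832, 0.0201], 0.4), ([0.5667, 0.1838, 0.0138], 0.37)]
```

>>> {"fn": "apply_moves", "kwargs": {
  "moves": [0.1,-0.3,0,0,0,0.1,-0.5,0,0,0,0.1,-0.5,0,0,0,0.1,-0.6,0,0,0,0.1,-0.6,0,0,0,0.1,-0.6,0,0,0,0.1,-0.4,0,0,0,0.1,0,0,0,0]
}}

```text
time_s: 30.45
eef_pos: [0.3902, -0.2103, 0.0712]
ee_rot: [-3.063, 0.696, -0.001]
force: [0.1, -0.4, -1.5]
finger_gap: 0.274
finger_force: 30.0
```

```bash
python3 - <<'E'
from blade import *
info()
S=ctrl.grab_frame("scene");T=ctrl.grab_frame("top")
print(pt("dish",S,4),pt("dish",T,3))
a=cv2.resize(T["image"][160:240,340:450],None,fx=4,fy=4,interpolation=cv2.INTER_CUBIC)
cv2.imwrite("pics/crop10.png",a)
# target for bay0 from inc pose
ix,iy,ps=.5705,.1375,np.radians(-4.2);c,s=np.cos(ps),np.sin(ps)
W=lambda x,y:(ix+c*x-s*y,iy+s*x+c*y)
for x in(-.187,-.0845): print(W(x,.041),np.hypot(*W(x,.041)))
g=W(-.187,.041)
p=cur()[1]
go([(p[0],p[1],.2,154.4),(.47,-.1,.2,163),(.475,.08,.2,170),(*g,.2,175.8),(*g,.072,175.8)],g=0.1,fs=1)
E
```

```text
t 30.45 tcp [ 0.3902 -0.2103  0.0712] th 154.39 zaxis [ 0.001  0.001 -1.   ] gap 0.274 F [ 0.1 -0.4 -1.5] j [-0.2   0.05  0.62  2.15 -0.04  0.95 -1.58]
[([0.5647, 0.1819, 0.0137], 0.51), ([0.5769, 0.3275, 0.0184], 0.22)] [([0.4806, -0.4127, 0.0233], 0.6), ([0.5418, -0.286, 0.0194], 0.55)]
(np.float64(0.38700495884125924), np.float64(0.19208543642906992)) 0.43205283595397337
(np.float64(0.48922969275676614), np.float64(0.18457852122348767)) 0.5228909281790317
goal [  0.3912  -0.211    0.2    154.4   ] n 6
[0.1,0,-0,-0.859,-0.0001, 0.1,0,-0,-0.859,-0.0001, 0.1,0,-0,-0.859,-0.0001, 0.1,0,-0,-0.859,-0.0001, 0.1,0,-0,-0.859,-0.0001, 0.1,0,-0,-0.859,-0.0001]
goal [ 4.70e-01 -1.00e-01  2.00e-01  1.63e+02] n 6
[0.1,0.154,-0.894,-0,-0.0319, 0.1,0.177,-0.89,-0,-0.0319, 0.1,0.199,-0.885,-0,-0.0319, 0.1,0.221,-0.88,-0,-0.0319, 0.1,0.243,-0.874,-0,-0.0319, 0.1,0.265,-0.868,-0,-0.0319]
goal [4.75e-01 8.00e-02 2.00e-01 1.70e+02] n 8
[0.1,-0.239,-0.868,-0,-0.0194, 0.1,-0.226,-0.872,-0,-0.0194, 0.1,-0.213,-0.875,-0,-0.0194, 0.1,-0.199,-0.878,-0,-0.0194, 0.1,-0.186,-0.881,-0,-0.0194, 0.1,-0.172,-0.884,-0,-0.0194, 0.1,-0.159,-0.886,-0,-0.0194, 0.1,-0.145,-0.889,-0,-0.0194]
goal [  0.387    0.1921   0.2    175.8   ] n 5
[0.1,-0.849,-0.761,-0,-0.0258, 0.1,-0.833,-0.778,-0,-0.0258, 0.1,-0.817,-0.795,-0,-0.0258, 0.1,-0.801,-0.811,-0,-0.0258, 0.1,-0.785,-0.827,-0,-0.0258]
goal [3.870e-01 1.921e-01 7.200e-02 1.758e+02] n 6
[0.1,0,-0,0.853,-0, 0.1,0,-0,0.853,-0, 0.1,0,-0,0.853,-0, 0.1,0,-0,0.853,-0, 0.1,0,-0,0.853,-0, 0.1,0,-0,0.853,-0]
```

>>> {"fn": "apply_moves", "kwargs": {
  "moves": [0.1,0,0,-0.6,0,0.1,0,0,-0.9,0,0.1,0,0,-0.95,0,0.1,0,0,-0.95,0,0.1,0,0,-0.95,0,0.1,0,0,-0.8,0,0.1,0.15,-0.89,0,-0.032,0.1,0.18,-0.89,0,-0.032]
}}

```text
time_s: 31.65
eef_pos: [0.4177, -0.1725, 0.2]
ee_rot: [-3.08, 0.617, -0.001]
force: [0.0, 0.4, -2.4]
finger_gap: 0.27
finger_force: 30.0
```

>>> {"fn": "apply_moves", "kwargs": {
  "moves": [0.1,0.2,-0.88,0,-0.032,0.1,0.22,-0.88,0,-0.032,0.1,0.24,-0.87,0,-0.032,0.1,0.27,-0.87,0,-0.032,0.1,-0.24,-0.87,0,-0.02,0.1,-0.23,-0.87,0,-0.02,0.1,-0.21,-0.87,0,-0.02,0.1,-0.2,-0.88,0,-0.02]
}}

```text
time_s: 32.65
eef_pos: [0.4716, -0.0085, 0.1999]
ee_rot: [-3.12, 0.364, -0.0]
force: [0.1, -0.6, -1.1]
finger_gap: 0.276
finger_force: 30.0
```

>>> {"fn": "apply_moves", "kwargs": {
  "moves": [0.1,-0.19,-0.88,0,-0.02,0.1,-0.17,-0.88,0,-0.02,0.1,-0.16,-0.89,0,-0.02,0.1,-0.15,-0.89,0,-0.02,0.1,-0.84,-0.76,0,-0.026,0.1,-0.83,-0.78,0,-0.026,0.1,-0.81,-0.79,0,-0.026,0.1,-0.8,-0.81,0,-0.026]
}}

```text
time_s: 33.65
eef_pos: [0.4029, 0.1705, 0.1998]
ee_rot: [3.138, -0.138, 0.0]
force: [-0.3, 0.5, -2.7]
finger_gap: 0.273
finger_force: 30.0
```

>>> {"fn": "apply_moves", "kwargs": {
  "moves": [0.1,-0.7,-0.83,0,-0.026,0.1,0,0,0,0]
}}

```text
time_s: 33.9
eef_pos: [0.3868, 0.1936, 0.1999]
ee_rot: [-3.14, 0.101, 0.0]
force: [0.7, -0.5, -1.5]
finger_gap: 0.274
finger_force: 30.0
```

```bash
python3 - <<'E'
from blade import *
info()
go([(.389,.192,.072,175.8)],g=0.1,fs=1)
E
```

```text
t 33.9 tcp [0.3868 0.1936 0.1999] th 176.3 zaxis [-0.  0. -1.] gap 0.274 F [ 0.7 -0.5 -1.5] j [-0.68 -0.1   0.1   2.    0.01  1.25 -2.21]
goal [3.890e-01 1.920e-01 7.200e-02 1.758e+02] n 6
[0.1,0.015,0.01,0.852,0.0018, 0.1,0.015,0.01,0.852,0.0018, 0.1,0.015,0.01,0.852,0.0018, 0.1,0.015,0.01,0.852,0.0018, 0.1,0.015,0.01,0.852,0.0018, 0.1,0.015,0.01,0.852,0.0018]
```

>>> {"fn": "apply_moves", "kwargs": {
  "moves": [0.1,0.02,0.01,0.85,0.002,0.1,0.02,0.01,0.85,0.002,0.1,0.02,0.01,0.85,0.002,0.1,0.02,0.01,0.85,0.002,0.1,0.01,0.01,0.85,0.002,0.1,0.01,0.01,0.86,0.002,0.1,0,0,0,0]
}}

```text
time_s: 34.78
eef_pos: [0.3897, 0.1889, 0.0709]
ee_rot: [3.137, -0.124, -0.004]
force: [0.5, -0.2, -2.2]
finger_gap: 0.27
finger_force: 30.0
```

```bash
python3 - <<'E'
from blade import *
info()
T=ctrl.grab_frame("top");o,p,th,R=cur()
b=blade(T,p[0],p[1],th-180,.0135)
for r in b: print(np.round(r[0],3),np.round(r[1:3]*1000,1),round((r[1]+r[2])*500,1),r[3:].round())
ix,iy,ps=.5705,.1375,np.radians(-4.2);c,s=np.cos(ps),np.sin(ps)
d=p[:2]-[ix,iy];print("inc frame",c*d[0]+s*d[1],-s*d[0]+c*d[1])
S=ctrl.grab_frame("scene");print(pt("dish",S,3),pt("bay",S,3))
E
```

```text
t 34.775 tcp [0.3897 0.1889 0.0709] th 175.49 zaxis [-0.002 -0.002 -1.   ] gap 0.27 F [ 0.5 -0.2 -2.2] j [-0.67  0.04  0.12  2.15 -0.01  0.96 -2.2 ]
0.05 [-24.  26.] 1.0 [102.  48.]
0.054 [-22.  26.] 2.0 [109.  44.]
0.058 [-17.  26.] 4.5 [118.  44.]
0.062 [-15.5  26. ] 5.3 [129.  33.]
0.066 [-16.5  26. ] 4.8 [136.  22.]
0.07 [-17.  26.] 4.5 [157.  19.]
0.074 [-17.5  26. ] 4.3 [172.  17.]
0.078 [-17.5  26. ] 4.3 [173.  20.]
0.082 [-17.5  26. ] 4.3 [171.  21.]
0.086 [-17.  26.] 4.5 [166.  23.]
0.09 [-16.5  19.5] 1.5 [164.  24.]
0.094 [-16.5  23.5] 3.5 [163.  21.]
0.098 [-16.5  24. ] 3.8 [160.  22.]
0.102 [-16.5  26. ] 4.8 [160.  18.]
inc frame -0.18348837335017404 0.038533759656645405
[([0.5396, -0.283, 0.0164], 0.46), ([0.5695, 0.2552, 0.0183], 0.26)] [([0.5631, 0.1782, 0.0189], 0.76), ([0.5676, 0.2516, 0.0188], 0.67), ([0.5772, 0.3234, 0.0198], 0.57)]
```

>>> {"fn": "apply_moves", "kwargs": {
  "moves": [0.1,0,-0.12,0,-0.006,0.1,0,0,0,0,0.1,0,0,0,0]
}}

```text
time_s: 35.35
eef_pos: [0.3906, 0.1928, 0.0722]
ee_rot: [-3.139, 0.115, -0.0]
force: [-0.3, -0.4, -1.9]
finger_gap: 0.274
finger_force: 30.0
```

```bash
python3 - <<'E'
from blade import *
info();o,p,th,R=cur()
ix,iy,ps=.5705,.1375,np.radians(-4.2);c,s=np.cos(ps),np.sin(ps)
d=p[:2]-[ix,iy];print("inc frame",c*d[0]+s*d[1],-s*d[0]+c*d[1])
S=ctrl.grab_frame("scene");im=cv2.imread("pics/s3.png")
for y in(.041,.113,.185):
  u=px((ix+c*-.03-s*y,iy+s*-.03+c*y,.034),S);a,b=np.round(u).astype(int);q=im[b-1:b+2,a-1:a+2].reshape(-1,3).mean(0);print(y,u,q)
E
```

```text
t 35.35 tcp [0.3906 0.1928 0.0722] th 175.81 zaxis [ 0.  0. -1.] gap 0.274 F [-0.3 -0.4 -1.9] j [-0.67  0.04  0.11  2.14 -0.01  0.96 -2.2 ]
inc frame -0.18342452448266477 0.041973852647455866
0.041 [273.44544693 211.44249011] [185.33333333 212.88888889 223.88888889]
0.113 [256.99177953 216.34126248] [169.55555556 202.88888889 217.22222222]
0.185 [240.0858403  221.37469034] [201.55555556 202.33333333 201.66666667]
```

>>> {"fn": "apply_moves", "kwargs": {
  "moves": [0.1,0.4,0.02,0,0,0.1,0.5,0,0,0,0.1,0.5,0,0,0,0.1,0.5,0,0,0,0.1,0.5,0,0,0,0.1,0,0,0,0]
}}

```text
time_s: 36.15
eef_pos: [0.4513, 0.1876, 0.072]
ee_rot: [3.139, -0.117, 0.0]
force: [-0.2, 0.3, -3.1]
finger_gap: 0.272
finger_force: 30.0
```

>>> {"fn": "apply_moves", "kwargs": {
  "moves": [0.1,0.5,0,0,0,0.1,0.5,0,0,0,0.1,0.4,0,0,0,0.1,0.16,0,0,0,0.1,0,0,0,0]
}}

```text
time_s: 36.78
eef_pos: [0.4894, 0.1849, 0.0719]
ee_rot: [3.139, -0.116, -0.0]
force: [0.2, -0.1, -2.4]
finger_gap: 0.272
finger_force: 30.0
```

```bash
python3 - <<'E'
from blade import *
info();o,p,th,R=cur()
ix,iy,ps=.5705,.1375,np.radians(-4.2);c,s=np.cos(ps),np.sin(ps)
d=p[:2]-[ix,iy];print("inc frame",c*d[0]+s*d[1],-s*d[0]+c*d[1])
E
```

```text
t 36.775 tcp [0.4894 0.1849 0.0719] th 175.78 zaxis [-0. -0. -1.] gap 0.272 F [ 0.2 -0.1 -2.4] j [-0.6   0.21  0.17  1.95 -0.04  0.98 -2.05]
inc frame -0.08433030245107978 0.04131222623680056
```

>>> {"fn": "apply_moves", "kwargs": {
  "moves": [0.1,0,0,-0.15,0,0.1,0,0,-0.15,0,0.1,0,0,-0.15,0,0.1,0,0,-0.15,0,0.1,0,0,-0.15,0,0.1,0,0,-0.13,0,0.1,0,0,0,0]
}}

```text
time_s: 37.65
eef_pos: [0.4895, 0.1851, 0.0944]
ee_rot: [-3.139, 0.115, -0.001]
force: [-0.1, 0.4, -2.3]
finger_gap: 0.274
finger_force: 30.0
```

>>> {"fn": "apply_moves", "kwargs": {
  "moves": [0.1,-0.2,0,0,0,0.1,-0.4,0,0,0,0.1,-0.6,0,0,0,0.1,-0.7,0,0,0,0.1,-0.7,0,0,0,0.1,-0.7,0,0,0,0.1,-0.5,0,0,0,0.1,-0.3,0,0,0]
}}

```text
time_s: 38.65
eef_pos: [0.3864, 0.1926, 0.0942]
ee_rot: [-3.139, 0.115, -0.0]
force: [-0.3, -0.3, -2.7]
finger_gap: 0.277
finger_force: 30.0
```

```bash
python3 - <<'E'
from blade import *
info();o,p,th,R=cur()
ix,iy,ps=.5705,.138,np.radians(-4.2);c,s=np.cos(ps),np.sin(ps)
d=p[:2]-[ix,iy];print("inc frame",c*d[0]+s*d[1],-s*d[0]+c*d[1])
S=ctrl.grab_frame("scene");T=ctrl.grab_frame("top")
print(pt("dish",T,3),pt("dish",S,3))
go([(*p[:2],.2,175.8),(.465,.08,.2,170),(.475,-.1,.2,164),(.4391,-.3131,.2,154.3)],g=0.1,fs=.9)
E
```

```text
t 38.65 tcp [0.3864 0.1926 0.0942] th 175.82 zaxis [ 0.  0. -1.] gap 0.277 F [-0.3 -0.3 -2.7] j [-0.68  0.    0.11  2.13 -0.    1.01 -2.21]
inc frame -0.1876338958757022 0.04095744942573471
[([0.5443, -0.2839, 0.0192], 0.5), ([0.4649, 0.1886, 0.0317], 0.45), ([0.4399, 0.4832, -0.0033], 0.22)] [([0.5391, -0.2805, 0.0192], 0.59), ([0.4618, 0.1886, 0.0307], 0.58)]
goal [  0.3864   0.1926   0.2    175.8   ] n 5
[0.1,-0.009,-0,-0.847,-0, 0.1,-0.009,-0,-0.847,-0, 0.1,-0.009,-0,-0.847,-0, 0.1,-0.009,-0,-0.847,-0, 0.1,-0.009,-0,-0.847,-0]
goal [4.65e-01 8.00e-02 2.00e-01 1.70e+02] n 5
[0.1,0.693,0.852,-0,0.0258, 0.1,0.71,0.838,-0,0.0258, 0.1,0.727,0.823,-0,0.0258, 0.1,0.744,0.809,-0,0.0258, 0.1,0.76,0.793,-0,0.0258]
goal [ 4.75e-01 -1.00e-01  2.00e-01  1.64e+02] n 8
[0.1,0.206,0.878,-0,0.0167, 0.1,0.217,0.875,-0,0.0167, 0.1,0.228,0.872,-0,0.0167, 0.1,0.24,0.869,-0,0.0167, 0.1,0.251,0.866,-0,0.0167, 0.1,0.262,0.862,-0,0.0167, 0.1,0.274,0.859,-0,0.0167, 0.1,0.285,0.855,-0,0.0167]
goal [  0.4391  -0.3131   0.2    154.3   ] n 10
[0.1,0.097,0.859,-0,0.0216, 0.1,0.111,0.857,-0,0.0216, 0.1,0.126,0.855,-0,0.0216, 0.1,0.14,0.853,-0,0.0216, 0.1,0.155,0.85,-0,0.0216, 0.1,0.169,0.848,-0,0.0216, 0.1,0.184,0.845,-0,0.0216, 0.1,0.198,0.841,-0,0.0216]
[0.1,0.212,0.838,-0,0.0216, 0.1,0.226,0.834,-0,0.0216]
```

>>> {"fn": "apply_moves", "kwargs": {
  "moves": [0.1,0,0,-0.3,0,0.1,0,0,-0.6,0,0.1,0,0,-0.8,0,0.1,0,0,-0.8,0,0.1,0,0,-0.8,0,0.1,0,0,-0.6,0,0.1,0,0,-0.3,0,0.1,0.35,0.42,0,0.013]
}}

```text
time_s: 39.85
eef_pos: [0.3952, 0.1816, 0.1994]
ee_rot: [-3.139, 0.129, -0.001]
force: [0.2, 0.5, -2.3]
finger_gap: 0.275
finger_force: 30.0
```

>>> {"fn": "apply_moves", "kwargs": {
  "moves": [0.1,0.7,0.85,0,0.026,0.1,0.71,0.84,0,0.026,0.1,0.73,0.82,0,0.026,0.1,0.74,0.81,0,0.026,0.1,0.55,0.85,0,0.026,0.1,0.21,0.88,0,0.017,0.1,0.22,0.88,0,0.017,0.1,0.23,0.87,0,0.017]
}}

```text
time_s: 40.85
eef_pos: [0.4701, -0.0017, 0.1991]
ee_rot: [-3.121, 0.355, -0.0]
force: [0.5, 0.3, -2.5]
finger_gap: 0.274
finger_force: 30.0
```

>>> {"fn": "apply_moves", "kwargs": {
  "moves": [0.1,0.24,0.87,0,0.017,0.1,0.25,0.87,0,0.017,0.1,0.26,0.86,0,0.017,0.1,0.27,0.86,0,0.017,0.1,0.25,0.86,0,0.017,0.1,0.1,0.86,0,0.021,0.1,0.11,0.86,0,0.021,0.1,0.13,0.85,0,0.021]
}}

```text
time_s: 41.85
eef_pos: [0.4623, -0.1779, 0.1991]
ee_rot: [-3.095, 0.536, 0.0]
force: [0.2, -1.0, -2.8]
finger_gap: 0.27
finger_force: 30.0
```

>>> {"fn": "apply_moves", "kwargs": {
  "moves": [0.1,0.14,0.85,0,0.021,0.1,0.15,0.85,0,0.021,0.1,0.17,0.85,0,0.021,0.1,0.18,0.84,0,0.021,0.1,0.2,0.7,0,0.021,0.1,0.2,0.5,0,0.021,0.1,0.1,0.2,0,0,0.1,0,0,0,0]
}}

```text
time_s: 42.85
eef_pos: [0.4446, -0.2985, 0.1989]
ee_rot: [3.066, -0.687, -0.001]
force: [-0.9, 0.9, -3.0]
finger_gap: 0.276
finger_force: 30.0
```

```bash
python3 - <<'E'
from blade import *
info()
go([(.4386,-.3142,.12,154.3)],g=.1)
S=ctrl.grab_frame("scene");T=ctrl.grab_frame("top")
print(pt("dish",T,3),pt("dish",S,3),pt("slot",T,3))
E
```

```text
t 42.85 tcp [ 0.4446 -0.2985  0.1989] th 154.74 zaxis [-0.  0. -1.] gap 0.276 F [-0.9  0.9 -3. ] j [-0.12  0.12  0.69  1.8  -0.08  1.24 -1.42]
goal [ 4.386e-01 -3.142e-01  1.200e-01  1.543e+02] n 4
[0.1,0.013,0.168,0.789,0.0025, 0.1,0.013,0.168,0.789,0.0025, 0.1,0.014,0.168,0.789,0.0025, 0.1,0.014,0.168,0.789,0.0025]
[([0.5142, -0.3492, 0.0158], 0.62)] [([0.5411, -0.2828, 0.0165], 0.45), ([0.513, -0.3308, 0.1325], 0.44)] [([0.539, -0.2864, 0.0159], 0.65), ([0.5148, -0.3497, 0.0208], 0.51)]
```

>>> {"fn": "apply_moves", "kwargs": {
  "moves": [0.1,0.01,0.17,0.4,0.002,0.1,0.01,0.17,0.6,0.002,0.1,0.01,0.16,0.7,0.002,0.1,0.01,0.16,0.7,0.002,0.1,0,0,0.5,0,0.1,0,0,0.25,0,0.1,0,0,0,0,0.1,0,0,0,0]
}}

```text
time_s: 44.1
eef_pos: [0.4387, -0.314, 0.1208]
ee_rot: [3.063, -0.696, 0.001]
force: [0.9, -0.4, -2.1]
finger_gap: 0.27
finger_force: 30.0
```

```bash
python3 - <<'E'
from blade import *
info()
go([(.4383,-.3135,.082,154.3)],g=.1,fs=.25)
S=ctrl.grab_frame("scene");T=ctrl.grab_frame("top")
print(pt("dish",T,3),pt("dish",S,3))
E
```

```text
t 44.1 tcp [ 0.4387 -0.314   0.1208] th 154.39 zaxis [ 0.001 -0.    -1.   ] gap 0.27 F [ 0.9 -0.4 -2.1] j [-0.07  0.22  0.69  1.89 -0.16  1.09 -1.34]
goal [ 4.383e-01 -3.135e-01  8.200e-02  1.543e+02] n 7
[0.1,-0.003,-0.001,0.222,0.0003, 0.1,-0.003,-0.001,0.222,0.0003, 0.1,-0.003,-0.001,0.222,0.0003, 0.1,-0.003,-0.001,0.222,0.0003, 0.1,-0.003,-0.001,0.222,0.0003, 0.1,-0.003,-0.001,0.222,0.0003, 0.1,-0.003,-0.001,0.222,0.0003]
[([0.4167, 0.6014, 0.0001], 0.7), ([0.5394, -0.286, 0.021], 0.63), ([0.5771, 0.3194, 0.0212], 0.3)] [([0.5415, -0.2863, 0.0179], 0.45), ([0.5081, -0.351, 0.0168], 0.23)]
```

>>> {"fn": "apply_moves", "kwargs": {
  "moves": [0.1,0,0,0.3,0,0.1,0,0,0.4,0,0.1,0,0,0.35,0,0.1,0,0,0.25,0,0.1,0,0,0.15,0,0.1,0,0,0.1,0,0.1,0,0,0,0]
}}

```text
time_s: 45.18
eef_pos: [0.4383, -0.3139, 0.0815]
ee_rot: [3.063, -0.697, -0.0]
force: [-0.5, -0.1, -1.5]
finger_gap: 0.271
finger_force: 30.0
```

>>> {"fn": "apply_moves", "kwargs": {
  "moves": [0.1,0,0,0.1,0,0.1,0,0,0.1,0,0.1,0,0,0,0]
}}

```text
time_s: 45.55
eef_pos: [0.4382, -0.3138, 0.0764]
ee_rot: [3.063, -0.697, -0.0]
force: [-0.0, 0.0, -2.2]
finger_gap: 0.275
finger_force: 30.0
```

>>> {"fn": "apply_moves", "kwargs": {
  "moves": [0.1,0,0,0.12,0,0.1,0,0,0.12,0,0.1,0,0,0,0,0.1,0,0,0,0]
}}

```text
time_s: 46.05
eef_pos: [0.4383, -0.3139, 0.0706]
ee_rot: [3.063, -0.697, -0.0]
force: [0.2, -0.7, -1.5]
finger_gap: 0.272
finger_force: 30.0
```

```bash
python3 - <<'E'
from blade import *
info()
S=ctrl.grab_frame("scene");T=ctrl.grab_frame("top")
print(pt("dish",T,3),pt("dish",S,3))
E
```

```text
t 46.05 tcp [ 0.4383 -0.3139  0.0706] th 154.38 zaxis [-0. -0. -1.] gap 0.272 F [ 0.2 -0.7 -1.5] j [-0.04  0.29  0.67  1.94 -0.21  0.99 -1.29]
[([0.542, -0.2833, 0.0184], 0.55)] [([0.5381, -0.2827, 0.0175], 0.39)]
```

>>> {"fn": "apply_moves", "kwargs": {
  "moves": [0.1,-0.3,0,0,0,0.1,-0.5,0,0,0,0.1,-0.5,0,0,0,0.1,-0.6,0,0,0,0.1,-0.6,0,0,0,0.1,-0.6,0,0,0,0.1,-0.4,0,0,0,0.1,0,0,0,0]
}}

```text
time_s: 47.25
eef_pos: [0.359, -0.2756, 0.0707]
ee_rot: [-3.063, 0.696, -0.001]
force: [1.3, -0.2, -1.0]
finger_gap: 0.272
finger_force: 30.0
```

>>> {"fn": "apply_moves", "kwargs": {
  "moves": [0.1,0,0,-0.4,0,0.1,0,0,-0.8,0,0.1,0,0,-0.95,0,0.1,0,0,-0.95,0,0.1,0,0,-0.95,0,0.1,0,0,-0.8,0,0.1,0,0,-0.3,0,0.1,0,0,0,0]
}}

```text
time_s: 48.25
eef_pos: [0.3597, -0.2762, 0.1996]
ee_rot: [3.063, -0.697, 0.001]
force: [-0.2, 0.4, -2.0]
finger_gap: 0.274
finger_force: 30.0
```

```bash
python3 - <<'E'
from blade import *
info()
go([(.435,-.18,.2,-150),(.425,-.073,.2,-94)],g=.1)
S=ctrl.grab_frame("scene");T=ctrl.grab_frame("top")
print(pt("dish",T,4),pt("dish",S,4))
a=cv2.resize(T["image"][160:240,340:450],None,fx=4,fy=4,interpolation=cv2.INTER_CUBIC)
b=cv2.resize(S["image"][165:245,190:400],None,fx=3.5,fy=3.5,interpolation=cv2.INTER_CUBIC)
c=np.zeros((a.shape[0]+b.shape[0],740,3),np.uint8);c[:a.shape[0],:a.shape[1]]=a;c[a.shape[0]:,:b.shape[1]]=b
cv2.imwrite("pics/crop11.png",c)
E
```

```text
t 48.25 tcp [ 0.3597 -0.2762  0.1996] th 154.38 zaxis [ 0.001 -0.    -1.   ] gap 0.274 F [-0.2  0.4 -2. ] j [-0.14 -0.11  0.66  1.98  0.07  1.25 -1.52]
goal [   0.435   -0.18     0.2   -150.   ] n 6
[0.1,0.175,-0.795,-0.003,-0.206, 0.1,0.301,-0.757,-0.003,-0.206, 0.1,0.419,-0.698,-0.003,-0.206, 0.1,0.526,-0.622,-0.003,-0.206, 0.1,0.619,-0.529,-0.003,-0.206, 0.1,0.697,-0.422,-0.003,-0.206]
goal [ 4.25e-01 -7.30e-02  2.00e-01 -9.40e+01] n 6
[0.1,0.299,-0.651,-0,-0.2074, 0.1,0.401,-0.594,-0,-0.2074, 0.1,0.492,-0.521,-0,-0.2074, 0.1,0.57,-0.435,-0,-0.2074, 0.1,0.633,-0.336,-0,-0.2074, 0.1,0.679,-0.229,-0,-0.2074]
[([0.5401, -0.2829, 0.0204], 0.69), ([0.5094, -0.3508, 0.0177], 0.62)] [([0.5396, -0.2816, 0.018], 0.66), ([0.5079, -0.344, 0.0119], 0.5)]
```

View pics/crop11.png

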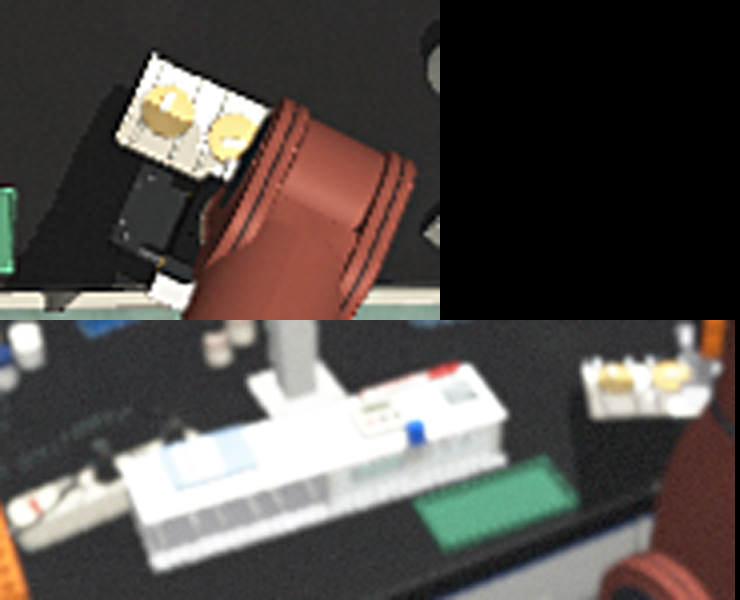

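Both dishes sit on the carrier, at top crop (168,110) and (233,137), and all three bays are empty (scene crop 150–330, 480–550). I'll return the scoop to the tray.

>>> {"fn": "apply_moves", "kwargs": {
  "moves": [0.1,0.18,-0.8,0,-0.206,0.1,0.3,-0.76,0,-0.206,0.1,0.42,-0.7,0,-0.206,0.1,0.53,-0.62,0,-0.206,0.1,0.62,-0.53,0,-0.206,0.1,0.7,-0.42,0,-0.206,0.1,0.3,-0.65,0,-0.207,0.1,0.4,-0.59,0,-0.207]
}}

```text
time_s: 49.45
eef_pos: [0.4315, -0.1435, 0.1986]
ee_rot: [-2.859, -1.301, 0.002]
force: [0.1, 0.8, -2.0]
finger_gap: 0.269
finger_force: 30.0
```

>>> {"fn": "apply_moves", "kwargs": {
  "moves": [0.1,0.49,-0.52,0,-0.207,0.1,0.57,-0.44,0,-0.207,0.1,0.63,-0.34,0,-0.207,0.1,0.68,-0.23,0,-0.207,0.1,0,0,0,0,0.1,0,0,0,0]
}}

```text
time_s: 50.2
eef_pos: [0.4249, -0.0734, 0.1991]
ee_rot: [-2.304, -2.136, 0.001]
force: [0.5, -0.1, -1.2]
finger_gap: 0.277
finger_force: 30.0
```

```bash
python3 - <<'E'
from blade import *
info()
go([(.425,-.073,.09,-94.2)],g=.1)
E
```

```text
t 50.2 tcp [ 0.4249 -0.0734  0.1991] th -94.32 zaxis [-0. -0. -1.] gap 0.277 F [ 0.5 -0.1 -1.2] j [-0.47 -0.15  0.49  2.02  0.07  1.25 -0.08]
goal [ 4.25e-01 -7.30e-02  9.00e-02 -9.42e+01] n 5
[0.1,0.003,0,0.873,-0.0005, 0.1,0.003,0,0.873,-0.0005, 0.1,0.003,0,0.873,-0.0005, 0.1,0.003,0,0.873,-0.0005, 0.1,0.003,0,0.873,-0.0005]
```

>>> {"fn": "apply_moves", "kwargs": {
  "moves": [0.1,0,0,0.6,0,0.1,0,0,0.9,0,0.1,0,0,0.9,0,0.1,0,0,0.9,0,0.1,0,0,0.8,0,0.1,0,0,0.45,0,0.1,0,0,0,0]
}}

```text
time_s: 51.08
eef_pos: [0.4243, -0.0731, 0.0847]
ee_rot: [-2.3, -2.138, 0.003]
force: [0.4, 0.4, -2.1]
finger_gap: 0.27
finger_force: 30.0
```

```bash
python3 - <<'E'
from blade import *
from fit import fit
info()
T=ctrl.grab_frame("top")
print(fit("scoop",[T],(.425,-.073,1.498),z0=.024,cols=(.3,0,1),span=(.01,.01,.04)),fit("tray",[T],(.425,-.032,1.51),cols=(0,1,-.5),span=(.01,.01,.04)))
E
```

```text
t 51.075 tcp [ 0.4243 -0.0731  0.0847] th -94.17 zaxis [-0.002 -0.001 -1.   ] gap 0.27 F [ 0.4  0.4 -2.1] j [-0.46 -0.    0.53  2.16  0.    0.99 -0.  ]
([0.4264, -0.0726, 86.6467], np.float64(-40.4)) ([0.4258, -0.0314, 86.5877], np.float64(-17.8))
```

>>> {"fn": "apply_moves", "kwargs": {
  "moves": [0.1,0.04,-0.06,0.25,0,0.1,0,0,0.25,0,0.1,0,0,0.15,0,0.1,0,0,0.08,0,0.1,0,0,0.04,0,0.1,0,0,0,0]
}}

```text
time_s: 51.88
eef_pos: [0.4236, -0.0716, 0.0664]
ee_rot: [2.3, 2.14, -0.0]
force: [0.9, -0.1, -2.5]
finger_gap: 0.27
finger_force: 30.0
```

```bash
python3 - <<'E'
from blade import *
info()
E
```

```text
t 51.875 tcp [ 0.4236 -0.0716  0.0664] th -94.11 zaxis [ 0. -0. -1.] gap 0.27 F [ 0.9 -0.1 -2.5] j [-0.46  0.02  0.54  2.18 -0.02  0.94  0.01]
```

>>> {"fn": "apply_moves", "kwargs": {
  "moves": [0.1,0,0,0.045,0,0.1,0,0,0,0,0.7,0,0,0,0,0.7,0,0,0,0,0.7,0,0,0,0,0.7,0,0,0,0,0.7,0,0,-0.5,0,0.7,0,0,-0.9,0]
}}

```text
time_s: 52.88
eef_pos: [0.4231, -0.0717, 0.1008]
ee_rot: [-2.299, -2.14, 0.002]
force: [0.7, 0.4, -0.2]
finger_gap: 0.694
finger_force: 0.0
```

>>> {"fn": "apply_moves", "kwargs": {
  "moves": [0.7,0,0,-0.9,0,0.7,0,0,-0.9,0,0.7,0,0,-0.9,0,0.7,0,0,-0.9,0,0.7,0,0,-0.5,0,0.7,0,0,0,0]
}}

```text
time_s: 53.62
eef_pos: [0.424, -0.0716, 0.2035]
ee_rot: [2.299, 2.14, 0.002]
force: [-0.2, -0.4, 0.5]
finger_gap: 0.702
finger_force: 0.0
```

```bash
python3 - <<'E'
from blade import *
from fit import *
info()
T=ctrl.grab_frame("top");S=ctrl.grab_frame("scene")
MOD["h"]=rect(-.01,.01,-.012,.012,.113)
print(fit("scoop",[T],(.425,-.073,1.498),z0=.004,cols=(.3,0,1),span=(.01,.01,.04)),fit("h",[T],(.4965,.037,-.072),span=(.015,.02,.01),cols=(1,0,-1)))
h=cv2.cvtColor(T["image"],cv2.COLOR_BGR2HSV);m=cv2.inRange(h,(100,150,80),(130,255,255))>0
P=cloud(T,m);P=P[(abs(P[:,0]-.5)<.04)&(abs(P[:,1]-.04)<.06)&(P[:,2]>.085)];print(len(P),P.mean(0) if len(P) else 0)
print(pt("scoop_grip",S),pt("scoop",S))
go([(.500,.039,.2,-4.2)],g=.8)
b=cv2.resize(S["image"][165:245,190:400],None,fx=3.5,fy=3.5,interpolation=cv2.INTER_CUBIC)
cv2.imwrite("pics/crop12.png",b)
E
```

```text
t 53.625 tcp [ 0.424  -0.0716  0.2035] th -94.11 zaxis [ 0.002  0.    -1.   ] gap 0.702 F [-0.2 -0.4  0.5] j [-0.48 -0.15  0.49  2.01  0.08  1.26 -0.08]
([0.415, -0.063, 88.1207], np.float64(-44.5)) ([0.4958, 0.0364, -4.6982], np.float64(-55.0))
33 [0.49573277 0.03624123 0.10898573]
[([0.412, -0.0605, 0.0787], 0.72)] [([0.4146, -0.0581, 0.0014], 0.76)]
goal [ 0.5    0.039  0.2   -4.2  ] n 9
[0.8,0.515,0.306,0.008,-0.222, 0.8,0.454,0.39,0.008,-0.222, 0.8,0.379,0.463,0.008,-0.222, 0.8,0.293,0.522,0.008,-0.222, 0.8,0.198,0.565,0.008,-0.222, 0.8,0.097,0.591,0.008,-0.222, 0.8,-0.007,0.599,0.008,-0.222, 0.8,-0.11,0.588,0.008,-0.222]
[0.8,-0.211,0.56,0.008,-0.222]
```

View pics/crop12.png

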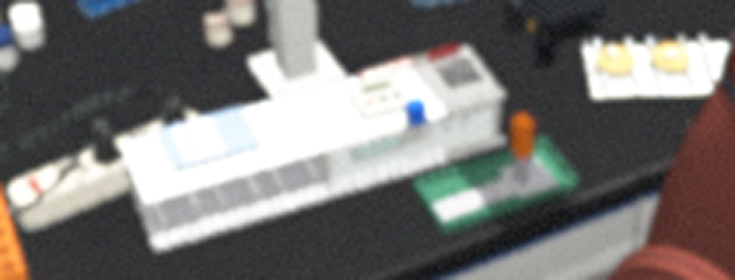

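The scoop seems to have been knocked: its blade tip now lies over the tray's lower-left wall, at crop (455,207). I'll fit it with a wider search.

```bash
python3 - <<'E'
from blade import *
from fit import *
T=ctrl.grab_frame("top");S=ctrl.grab_frame("scene")
for z in(.004,.012): print(fit("scoop",[T],(.415,-.063,1.54),z0=z,cols=(.3,0,1),span=(.03,.03,.3)),fit("scoop",[S],(.41,-.06,1.54),z0=z,cols=(.3,0,1),span=(.03,.03,.3)))
for f in(T,S):
  h=cv2.cvtColor(f["image"],cv2.COLOR_BGR2HSV);m=cv2.inRange(h,(5,150,120),(18,255,255))>0
  P=cloud(f,m);P=P[(abs(P[:,0]-.42)<.06)&(abs(P[:,1]+.06)<.08)];q=P[P[:,2]>.085];print(len(P),P.mean(0),q.mean(0) if len(q) else 0,P[:,2].max() if len(P) else 0)
  for M in ctrl.masks_of("scoop",f)[:1]:
    P=cloud(f,np.array(M["pixels"])&~m);P=P[P[:,2]<.03]
    for y0 in np.arange(-.11,.08,.02):
      k=P[(P[:,1]>=y0)&(P[:,1]<y0+.02)]
      if len(k): print(round(y0,2),len(k),k[:,0].min().round(3),k[:,0].max().round(3),np.median(k[:,2]).round(4))
t=cv2.resize(T["image"][200:235,290:350],None,fx=12,fy=12,interpolation=cv2.INTER_CUBIC);cv2.imwrite("pics/crop13.png",t)
E
```

```text
([0.4174, -0.0597, 89.5242], np.float64(-49.6)) ([0.4119, -0.0589, 90.5625], np.float64(-35.4))
([0.4163, -0.0594, 89.5239], np.float64(-49.4)) ([0.4051, -0.055, 90.8761], np.float64(-35.9))
38 [ 0.41985209 -0.07108682  0.62231244] [ 0.41985209 -0.07108682  0.62231244] 0.635934122282578
-0.05 8 0.411 0.427 0.0051
-0.03 30 0.407 0.428 0.0075
-0.01 30 0.406 0.429 0.0085
0.01 35 0.406 0.433 0.0069
0.03 34 0.407 0.432 0.0065
0.05 4 0.41 0.424 0.0119
63 [ 0.40778986 -0.05467804  0.0849796 ] [ 0.40964914 -0.0562266   0.09636277] 0.10500522351188804
-0.11 13 0.398 0.446 0.003
-0.09 30 0.388 0.436 0.003
-0.07 42 0.388 0.446 0.0048
-0.05 26 0.393 0.435 0.0039
-0.03 23 0.396 0.425 0.0038
-0.01 25 0.397 0.425 0.0028
0.01 25 0.403 0.425 0.0017
0.03 22 0.401 0.428 0.003
0.05 5 0.398 0.418 0.008
```

View pics/crop13.png

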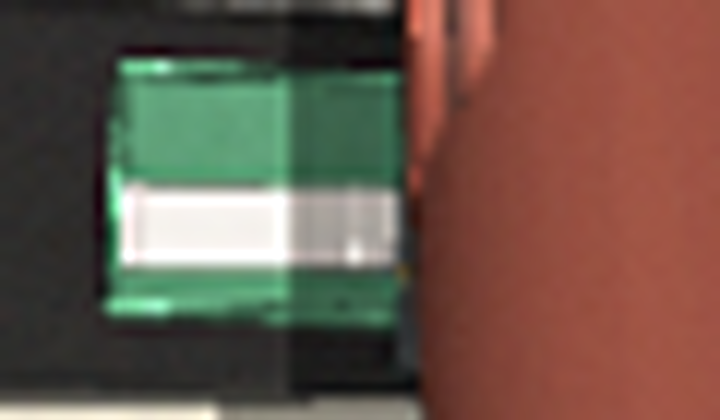

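In the top crop the scoop still lies inside the tray, but its tip is pushed against the end wall at (122,225). I'll re-grip it and centre it again to be safe.

>>> {"fn": "apply_moves", "kwargs": {
  "moves": [0.8,0.44,-0.29,0,-0.08,0.8,0,0,0.7,0,0.8,0,0,0.95,0,0.8,0,0,0.95,0,0.8,0,0,0.95,0,0.8,0,0,0.95,0,0.8,0,0,0.95,0,0.8,0,0,0.08,0],
  "grip_force": 20
}}

```text
time_s: 55.02
eef_pos: [0.4156, -0.0595, 0.0633]
ee_rot: [-2.227, -2.213, 0.004]
force: [0.3, 0.5, 0.6]
finger_gap: 0.801
finger_force: 0.0
```

>>> {"fn": "apply_moves", "kwargs": {
  "moves": [0.1,0,0,0,0,0.1,0,0,0,0,0.1,0,0,0,0,0.1,0,0,0,0,0.1,0,0,0,0,0.1,0,0,0,0,0.1,0,0,0,0,0.1,0,0,0,0]
}}

```text
time_s: 56.02
eef_pos: [0.417, -0.0602, 0.0643]
ee_rot: [-2.231, -2.211, 0.001]
force: [0.6, -0.3, -1.3]
finger_gap: 0.275
finger_force: 20.0
```

```bash
python3 - <<'E'
from blade import *
from fit import *
info()
T=ctrl.grab_frame("top")
print(fit("scoop",[T],(.417,-.06,1.56),z0=.004,cols=(.3,0,1),span=(.012,.012,.1)))
go([(.417,-.06,.09,-90.5),(.424,-.0716,.09,-93.7)],g=.1)
E
```

```text
t 56.025 tcp [ 0.417  -0.0602  0.0643] th -90.51 zaxis [-0. -0. -1.] gap 0.275 F [ 0.6 -0.3 -1.3] j [-0.48  0.01  0.53  2.2  -0.    0.94  0.04]
([0.4182, -0.0598, 89.5382], np.float64(-41.7))
goal [ 4.17e-01 -6.00e-02  9.00e-02 -9.05e+01] n 2
[0.1,0.003,0,-0.514,-0.0001, 0.1,0.003,0,-0.514,-0.0001]
goal [ 4.24e-01 -7.16e-02  9.00e-02 -9.37e+01] n 1
[0.1,-0.462,0.284,-0,0.0711]
```

>>> {"fn": "apply_moves", "kwargs": {
  "moves": [0.1,0,0,-0.4,0,0.1,0,0,-0.4,0,0.1,-0.24,0.14,0,0.036,0.1,-0.24,0.14,0,0.036,0.1,0,0,0,0,0.1,0,0,0.3,0,0.1,0,0,0.3,0,0.1,0,0,0,0]
}}

```text
time_s: 57.08
eef_pos: [0.4231, -0.0722, 0.0685]
ee_rot: [-2.292, -2.147, 0.003]
force: [0.3, 0.8, -1.9]
finger_gap: 0.275
finger_force: 20.0
```

>>> {"fn": "apply_moves", "kwargs": {
  "moves": [0.1,0,0,0.1,0,0.1,0,0,0.06,0,0.1,0,0,0,0,0.1,0,0,0,0]
}}

```text
time_s: 57.58
eef_pos: [0.424, -0.0723, 0.0655]
ee_rot: [2.293, 2.147, 0.0]
force: [-0.9, 1.0, -1.6]
finger_gap: 0.275
finger_force: 20.0
```

```bash
python3 - <<'E'
from blade import *
from fit import *
info()
T=ctrl.grab_frame("top")
print(fit("scoop",[T],(.424,-.07,1.5),z0=.005,cols=(.3,0,1),span=(.012,.012,.1)))
E
```

```text
t 57.575 tcp [ 0.424  -0.0723  0.0655] th -93.75 zaxis [ 0.  0. -1.] gap 0.275 F [-0.9  1.  -1.6] j [-0.47  0.03  0.55  2.18 -0.02  0.94  0.02]
([0.4259, -0.0724, 86.7769], np.float64(-35.9))
```

>>> {"fn": "apply_moves", "kwargs": {
  "moves": [0.1,0,0,0.045,0,0.1,0,0,0,0,0.7,0,0,0,0,0.7,0,0,0,0,0.7,0,0,0,0,0.7,0,0,0,0,0.7,0,0,-0.5,0,0.7,0,0,-0.9,0]
}}

```text
time_s: 58.62
eef_pos: [0.4234, -0.0724, 0.0999]
ee_rot: [-2.293, -2.147, 0.002]
force: [1.2, -0.1, 0.5]
finger_gap: 0.693
finger_force: 0.0
```

>>> {"fn": "apply_moves", "kwargs": {
  "moves": [0.7,0,0,-0.9,0,0.7,0,0,-0.9,0,0.7,0,0,-0.9,0,0.7,0,0,-0.9,0,0.7,0,0,-0.5,0,0.7,0,0,0,0]
}}

```text
time_s: 59.38
eef_pos: [0.4243, -0.0723, 0.2026]
ee_rot: [2.292, 2.147, 0.002]
force: [-0.8, -0.2, -0.2]
finger_gap: 0.699
finger_force: 0.0
```

>>> {"fn": "apply_moves", "kwargs": {
  "moves": [0.8,0.51,0.31,0,-0.222,0.8,0.45,0.39,0,-0.222,0.8,0.38,0.46,0,-0.222,0.8,0.29,0.52,0,-0.222,0.8,0.2,0.56,0,-0.222,0.8,0.1,0.59,0,-0.222,0.8,-0.01,0.6,0,-0.222,0.8,-0.11,0.59,0,-0.222]
}}

```text
time_s: 60.38
eef_pos: [0.4913, 0.0264, 0.2008]
ee_rot: [-0.369, -3.118, 0.001]
force: [1.1, -0.1, 0.9]
finger_gap: 0.801
finger_force: 0.0
```

```bash
python3 - <<'E'
from blade import *
from fit import *
info()
T=ctrl.grab_frame("top");S=ctrl.grab_frame("scene")
print(fit("scoop",[T],(.424,-.07,1.5),z0=.004,cols=(.3,0,1),span=(.02,.02,.1)),pt("scoop",S),pt("scoop_grip",S))
go([(.4995,.0385,.2,-4.2)],g=.8)
E
```

```text
t 60.375 tcp [0.4913 0.0264 0.2008] th -13.51 zaxis [-0.002 -0.001 -1.   ] gap 0.801 F [ 1.1 -0.1  0.9] j [-0.64  0.01  0.51  1.89 -0.    1.25  1.2 ]
([0.4249, -0.0758, 85.7625], np.float64(-34.5)) [([0.421, -0.0709, -0.0004], 0.52)] [([0.4212, -0.0734, 0.0789], 0.81)]
goal [ 0.4995  0.0385  0.2    -4.2   ] n 1
[0.8,-0.207,0.579,0.041,-0.2192]
```

>>> {"fn": "apply_moves", "kwargs": {
  "moves": [0.8,-0.21,0.58,0,-0.219,0.8,0,0,0.7,0,0.8,0,0,0.9,0,0.8,0,0,0.95,0,0.8,0,0,0.95,0,0.8,0,0,0.95,0,0.8,0,0,0.1,0,0.1,0,0,0,0],
  "grip_force": 10
}}

```text
time_s: 61.58
eef_pos: [0.4998, 0.0384, 0.0881]
ee_rot: [-0.114, -3.139, 0.001]
force: [0.3, -0.3, 0.2]
finger_gap: 0.749
finger_force: 0.0
```

>>> {"fn": "apply_moves", "kwargs": {
  "moves": [0.1,0,0,0,0,0.1,0,0,0,0,0.1,0,0,0,0,0.1,0,0,0,0,0.1,0,0,0,0,0.1,0,0,0,0,0.1,0,0,0,0,0.1,0,0,0,0]
}}

```text
time_s: 62.58
eef_pos: [0.5002, 0.0389, 0.0882]
ee_rot: [0.109, 3.14, -0.0]
force: [-0.5, -0.2, 3.6]
finger_gap: 0.275
finger_force: 10.0
```

```bash
python3 - <<'E'
from blade import *
info()
E
```

```text
t 62.575 tcp [0.5002 0.0389 0.0882] th -3.98 zaxis [ 0. -0. -1.] gap 0.275 F [-0.5 -0.2  3.6] j [-0.63  0.16  0.5   2.   -0.09  1.    1.42]
```

>>> {"fn": "apply_moves", "kwargs": {
  "moves": [0.1,0,0.5,0,0.004,0.1,0,0.9,0,0,0.1,0,0.9,0,0,0.1,0,0.9,0,0,0.1,0,0.9,0,0,0.1,0,0.9,0,0,0.1,0,0.9,0,0,0.1,0,0.9,0,0]
}}

```text
time_s: 63.58
eef_pos: [0.5131, 0.2099, 0.0882]
ee_rot: [0.114, 3.138, 0.0]
force: [5.7, -2.3, -0.5]
finger_gap: 0.272
finger_force: 10.0
```

>>> {"fn": "apply_moves", "kwargs": {
  "moves": [0.1,0,0.8,0,0,0.1,0,0.5,0,0,0.1,0,0.2,0,0,0.1,0,0,0,0]
}}

```text
time_s: 64.08
eef_pos: [0.516, 0.2477, 0.0882]
ee_rot: [0.113, 3.138, 0.002]
force: [8.2, -0.2, -1.1]
finger_gap: 0.278
finger_force: 10.0
```

>>> {"fn": "apply_moves", "kwargs": {
  "moves": [0.1,0,0.15,0,0,0.1,0,0.1,0,0,0.1,0,0,0,0]
}}

```text
time_s: 64.45
eef_pos: [0.5165, 0.2534, 0.0882]
ee_rot: [0.114, 3.138, 0.001]
force: [6.5, 0.5, -0.5]
finger_gap: 0.27
finger_force: 10.0
```

```bash
python3 - <<'E'
from blade import *
info();p=cur()[1];print(np.hypot(p[0]-.5002,p[1]-.0389))
E
```

```text
t 64.45 tcp [0.5165 0.2534 0.0882] th -4.15 zaxis [ 0.002  0.001 -1.   ] gap 0.27 F [ 6.5  0.5 -0.5] j [-0.85  0.3   0.38  1.83 -0.13  1.04  1.07]
0.21507027636489154
```

Travelled 215 mm of 218; I'll push gently to the stop.

>>> {"fn": "apply_moves", "kwargs": {
  "moves": [0.1,0,0.12,0,0,0.1,0,0.1,0,0,0.1,0,0,0,0]
}}

```text
time_s: 64.82
eef_pos: [0.5166, 0.2552, 0.0881]
ee_rot: [-0.118, -3.139, 0.006]
force: [3.0, -12.5, 7.5]
finger_gap: 0.277
finger_force: 10.0
```

>>> {"fn": "apply_moves", "kwargs": {
  "moves": [0.1,0,0.1,0,0,0.1,0,0,0,0]
}}

```text
time_s: 65.08
eef_pos: [0.5167, 0.2552, 0.0881]
ee_rot: [-0.12, -3.138, 0.01]
force: [0.4, -17.5, 12.2]
finger_gap: 0.274
finger_force: 10.0
```

>>> {"fn": "apply_moves", "kwargs": {
  "moves": [0.8,0,0,0,0,0.8,0,0,0,0,0.8,0,0,0,0,0.8,0,0,0,0,0.8,0,0,-0.5,0,0.8,0,0,-0.9,0,0.8,0,0,-1,0,0.8,0,0,-1,0]
}}

```text
time_s: 66.08
eef_pos: [0.5162, 0.2603, 0.1748]
ee_rot: [0.114, 3.139, 0.001]
force: [0.4, 1.0, -0.4]
finger_gap: 0.799
finger_force: 0.0
```

>>> {"fn": "apply_moves", "kwargs": {
  "moves": [0.8,0.3,0.8,-0.8,0,0.8,0.5,0.9,0,0,0.8,0.6,0.9,0,0,0.8,0.6,0.9,0,0,0.8,0.6,0.9,0,0,0.8,0.6,0.9,0,0,0.8,0.6,0.9,0,0,0.8,0,0.5,0,0]
}}

```text
time_s: 67.08
eef_pos: [0.4323, 0.4358, 0.1938]
ee_rot: [-0.11, -3.139, -0.001]
force: [-0.1, 0.6, 0.6]
finger_gap: 0.801
finger_force: 0.0
```

```bash
python3 - <<'E'
from blade import *
from fit import *
info()
T=ctrl.grab_frame("top");S=ctrl.grab_frame("scene")
print(fit("scoop",[T],(.424,-.07,1.5),z0=.004,cols=(.3,0,1),span=(.02,.02,.1)),pt("dish",T,4),pt("dish",S,4),pt("door_handle",T))
MOD["h"]=rect(-.01,.01,-.012,.012,.113)
print(fit("h",[T],(.512,.25,-.072),span=(.015,.015,.01),cols=(1,0,-1)))
h=cv2.cvtColor(T["image"],cv2.COLOR_BGR2HSV);m=cv2.inRange(h,(100,150,80),(130,255,255))>0
P=cloud(T,m);P=P[(abs(P[:,0]-.515)<.04)&(abs(P[:,1]-.25)<.05)&(P[:,2]>.085)];print(len(P),P.mean(0) if len(P) else 0)
a=cv2.resize(T["image"][150:235,215:435],None,fx=3.4,fy=3.4,interpolation=cv2.INTER_CUBIC)
b=cv2.resize(S["image"][165:245,190:415],None,fx=3.4,fy=3.4,interpolation=cv2.INTER_CUBIC)
c=np.zeros((a.shape[0]+b.shape[0],800,3),np.uint8);c[:a.shape[0],:a.shape[1]]=a;c[a.shape[0]:,:b.shape[1]]=b
cv2.imwrite("pics/crop14.png",c)
E
```

```text
t 67.075 tcp [0.4323 0.4358 0.1938] th -4.01 zaxis [-0.     0.001 -1.   ] gap 0.801 F [-0.1  0.6  0.6] j [-1.09  0.28  0.28  1.61 -0.08  1.26  0.7 ]
([0.4248, -0.0743, 86.3437], np.float64(-101.4)) [([0.5096, -0.3486, 0.0174], 0.64), ([0.544, -0.2837, 0.02], 0.44)] [] [([0.513, 0.256, 0.104], 0.7)]
([0.5125, 0.2529, -4.6982], np.float64(-53.2))
31 [0.51182613 0.25234166 0.10993001]
```

View pics/crop14.png

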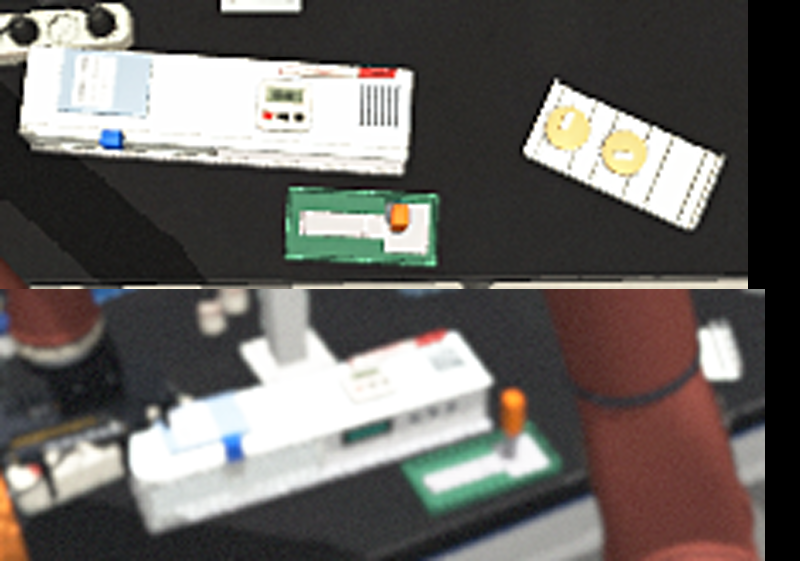

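The last picture shows both dishes on the carrier at (568,128) and (624,153), and the scoop flat in the green tray with its handle at (399,217). The door is shut, with the blue handle at (112,139) and 217 mm of travel measured. I'm handing the job in.

```bash
python3 -c "
from rig import ctrl
print(ctrl.close_job())"
```

```text
the job is handed in; nothing more can be done
None
```

I handed the job in: both culture dishes (the third bay was empty) are on the carrier's ribs, the scoop is flat in its tray after I re-centred it once when it was knocked aside, and the door is shut to its stop.

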